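Put the brass cutters away on their wooden stands

TASK

Put the four open brass cutters away, each on the wooden stand of its own shape and size: upright, standing flat on the stand's base all round its wooden former, the square and the oval one turned in line with their stands. Leave the solid brass weight and the porcelain bowl where they are.

Things in the scene. Friction and masses are not known exactly. Their poses are not given: they have to be found in the camera images.
- big_center (a point): Open brass cutter: an upright band of brass sheet, open at top and bottom, 50 mm high, wall 2 mm, standing on its lower edge. The larger of the two round ones: 68 mm outer diameter, 64 mm inside. The point is at its centre, half-way up (25 mm above its lower edge), z up. Every cutter weighs between 0.06 and 0.18 kg.
- small_center (a point): Open brass cutter: an upright band of brass sheet, open at top and bottom, 50 mm high, wall 2 mm, standing on its lower edge. The smaller of the two round ones: 44 mm outer diameter, 40 mm inside. The point is at its centre, half-way up (25 mm above its lower edge), z up.
- square_center (a point): Open brass cutter: an upright band of brass sheet, open at top and bottom, 50 mm high, wall 2 mm, standing on its lower edge. The square one with rounded corners: 52 x 52 mm outside, 48 mm inside; x and y are square to its sides. The point is at its centre, half-way up (25 mm above its lower edge), z up.
- oval_center (a point): Open brass cutter: an upright band of brass sheet, open at top and bottom, 50 mm high, wall 2 mm, standing on its lower edge. The long oval one: straight parallel sides and half-round ends, 88 mm long (x) by 38 mm wide (y) outside, 84 x 34 mm inside. Its flat sides are those across y. The point is at its centre, half-way up (25 mm above its lower edge), z up.
- seat_big (a point): Heavy wooden storage stand, fixed to the table: a flat dark-brown base 14 mm thick with a pale wooden former (raised core) 14 mm high on its middle (top at 28 mm). The larger of the two round stands: base 84 mm and former 47 mm in diameter. The point is at the centre of the base's upper face, 14 mm above the table, at the foot of the former: the level at which the cutter's lower edge rests. z up.
- seat_small (a point): Heavy wooden storage stand, fixed to the table: a flat dark-brown base 14 mm thick with a pale wooden former (raised core) 14 mm high on its middle (top at 28 mm). The smaller of the two round stands: base 60 mm and former 23 mm in diameter. The point is at the centre of the base's upper face, 14 mm above the table, at the foot of the former: the level at which the cutter's lower edge rests. z up.
- seat_square (a point): Heavy wooden storage stand, fixed to the table: a flat dark-brown base 14 mm thick with a pale wooden former (raised core) 14 mm high on its middle (top at 28 mm). The square stand: base 68 x 68 mm, former 31 x 31 mm; x and y are square to its sides. The point is at the centre of the base's upper face, 14 mm above the table, at the foot of the former: the level at which the cutter's lower edge rests. z up.
- seat_oval (a point): Heavy wooden storage stand, fixed to the table: a flat dark-brown base 14 mm thick with a pale wooden former (raised core) 14 mm high on its middle (top at 28 mm). The long oval stand: base 104 mm (x) by 54 mm (y), former 67 mm (x) by 17 mm (y). The point is at the centre of the base's upper face, 14 mm above the table, at the foot of the former: the level at which the cutter's lower edge rests. z up.
- weight: Solid brass press weight, not a cutter: a disc 56 mm in diameter and 22 mm thick with a small knob on top, 50 mm high in all, 0.45 kg, loose. Stays where it is. Origin at the centre of its underside.
- bowl: White porcelain bowl, 84 mm across the rim, 45 mm high, loose and empty. Stays where it is. Origin at the centre of its underside. Among all these stand a few more bystanders at most 60 mm high (a blue cup, a carved wooden sweet mould).
There are look-alikes about, which are no part of the job. What is shaped like the part that bears small_center but green or purple is not meant.

How it is judged:
At the end, for the whole second after the job is handed in: Each cutter is released and at rest on the stand of its own shape and size: within 14 mm of its centre, lower edge on the base (cutter centre 21 to 29 mm above it), tilt under 0.10 rad; the square's sides within 0.3 rad and the oval's length within 0.4 rad of the stand's (horizontal distance between big_center and seat_big below 0.014 m and z of big_center in the frame of seat_big between 0.021 and 0.029 m and angle between each of big_center, small_center, square_center, oval_center's own z axis and vertical below 0.1 rad and linear speed of each of cutter_big, cutter_small, cutter_square, cutter_oval below 0.02 m/s and horizontal distance between small_center and seat_small below 0.014 m and z of small_center in the frame of seat_small between 0.021 and 0.029 m and horizontal distance between square_center and seat_square below 0.014 m and z of square_center in the frame of seat_square between 0.021 and 0.029 m and horizontal distance between oval_center and seat_oval below 0.014 m and z of oval_center in the frame of seat_oval between 0.021 and 0.029 m and (angle between the x axis of square_center and the x axis of seat_square, either way round below 0.3 rad or angle between the x axis of square_center and the y axis of seat_square, either way round below 0.3 rad) and angle between the x axis of oval_center and the x axis of seat_oval, either way round below 0.4 rad); the robot touches nothing.
It fails at once if the brass press weight is shifted by more than 30 mm (distance of weight from where it was at the start of the episode above 0.03 m).
It fails at once if the porcelain bowl is shifted by more than 30 mm (distance of bowl from where it was at the start of the episode above 0.03 m).
It also fails if it takes over 102 s, if anything falls off the work surface, if the arm or the gripper's body presses on something with over 40 N, if the wrist force passes 120 N, or if a joint passes its speed limit or range.

ROBOT

A 6-joint arm with a two-finger parallel gripper is mounted at the origin on the work surface. World frame = base frame: x ahead of the robot, y to its left, z up, the work surface at z = 0. Lengths are in m, angles in rad, forces in N, time in s.
With the tool pointing down it reaches from about 0.35 to 0.975 m from the base axis. Payload 4.9 kg.
Tool frame: the origin (TCP) lies on the centre line of the jaws, within the pads' length; the fingertips stand ctrl.nose_length ahead of it and the grasp point (between the pads) lies 2 mm behind it (ctrl.nose_length is the distance from the TCP to the fingertips, in m); z points along the fingers, y is the direction in which the jaws open and shut (so a half turn about z gives the same grasp; the last joint's range is limited). The gripper opens to 85 mm and grips with 20 to 120 N. Pads are 22 mm wide; open, the fingers measure 114 mm over their backs; the gripper's body (76 mm by 85 mm) begins 54 mm behind the grasp point. The pads swing forward as they close: fully open they stand 13 mm farther back than shut.
Start: joints at [-1.352, 0.053, 1.613, -0, 1.476, -0.119], TCP at [0.207, -0.59, 0.248] pointing down, gripper open.
Joint ranges: [-3.01, 3.01], [-1.01, 2.22], [0.06, 2.58], [-1.02, 4.17], [0.09, 2.62], [-3.14, 3.14]. Speed limits (rad/s): [2.57, 2.57, 3.14, 3.14, 3.14, 3.14].

INTERFACE

Orientations are given as a rotation vector (axis times angle).
In Python, from station import sensors, get_image, order, ctrl gives the robot as it stands.
- The arm moves only by the tool move_arm, never from a script. Its argument "increments" is a list of rows, each a list of 5 numbers: the shift along the tool's x, y, z in cm, then the turn about the tool's z in degrees, then the finger opening in cm, from 0 to 8.54. In form: [[dx, dy, dz, twist, gripper], ...]. A call has 1 to 5 rows; each row is the pose to reach, as a shift and turn from the pose commanded when the call began, along the tool's axes at that moment; what a row does not reach only later rows make up. A row lasts 1/8 s, in which the tool goes at most 62.5 mm and 10.7 degrees, less where a joint would pass 70% of its speed; a pose out of reach is approached as far as the arm can. A call with a gripper value outside its range is refused whole. The fingers move at their own pace and stop on an object; "newtons" is the grip in N (left out, the last holds). Time passes only in rows, so rows that repeat a pose let the fingers close. It gives the time, the measured TCP pose, the force and the opening at its end, in the units of the state.
- sensors.get_obs(): the state, without advancing time (a new reading comes with each control period).
- get_image(name): name is "side" or "top" or "wrist"; returns a dict with "image" (384x512x3 uint8, red, green, blue), "K" (3x3 intrinsics, pixels), "R" (3x3) and "t" (3): a world point X has camera coordinates R X + t. Camera axes: x right, y down, z forward; pixel columns grow to the right and rows downward; lengths in m; the calibration is good to about 2 mm. A picture is of the moment at which its call begins. There is no depth.
- order.finish_job(): hands the job in, once; it reports no verdict.
The state is a dict: "t": time; "q": joint angles; "dq": joint speeds; "effort": joint torques, N m; "tool_pos": TCP position; "tool_rot": TCP orientation; "contact_force": force on the tool from outside, world axes, zero at the start; "wrist_torque": the same for the moment, N m; "opening": finger opening in m.
Only numpy, scipy, OpenCV 4.12 (cv2) and the standard library are available. Lean on these libraries where they do the work, as an engineer would, in place of code of your own. Each camera call takes 0.05 s, during which the arm holds its last target.

## Working session

There is one attempt and no reset: what is moved stays moved. The work goes in short steps, Python scripts to look and compute and a tool call to move; the robot and the scene stay as the last step left them, time stands still between calls to the robot, and variables do not carry over. Pictures are saved under pics/ and viewed, and the job is handed in when it is done.

Besides the shell and the picture viewer there is one more tool, called after "Call:" in YAML: its name, and indented under it one key for each argument. move_arm: Moves the arm, as the interface text tells. Its arguments: {"type":"object","properties":{"increments":{"type":"array"},"newtons":{"type":"number"}},"required":["increments"]}

```bash
ls; mkdir -p pics; python3 - <<'E'
from station import sensors, get_image, order, ctrl
import cv2, numpy as np
print(sensors.get_obs()); print(ctrl.nose_length)
for n in ["side","top","wrist"]:
    d=get_image(n); cv2.imwrite(f"pics/{n}0.png",cv2.resize(d["image"][:,:,::-1],(800,600),interpolation=cv2.INTER_CUBIC))
    cv2.imwrite(f"pics/raw_{n}0.png",d["image"][:,:,::-1])
    np.savez(f"{n}0.npz",K=d["K"],R=d["R"],t=d["t"])
    print(n,d["K"],d["R"],d["t"])
E
```

```text
pics
{'t': 0.0, 'q': array([-1.35196682e+00,  5.33814076e-02,  1.61430058e+00, -1.59345450e-05,
        1.47595471e+00, -1.19009466e-01]), 'dq': array([ 0.00123849,  0.00030872, -0.00029222, -0.00043653, -0.00037553,
        0.00018991]), 'effort': array([ 1.95363107e-03, -3.93685341e+01, -3.70172918e+01, -2.05715104e-06,
        7.04232400e-03,  2.41643505e-06]), 'tool_pos': array([ 0.20701978, -0.58910421,  0.24704381]), 'tool_rot': array([-3.09486628e+00, -5.27815394e-01,  1.84947329e-04]), 'contact_force': array([-0.02643455, -0.58729423,  0.34779693]), 'wrist_torque': array([-0.03107378, -0.03415011, -0.04651372]), 'opening': 0.08524292484222161}
0.017
side [[385.57955692   0.         254.5521524 ]
 [  0.         385.57955692 190.5326949 ]
 [  0.           0.           1.        ]] [[-0.92867158 -0.37043114 -0.01870493]
 [-0.26251917  0.69208801 -0.67238223]
 [ 0.26201677 -0.61951187 -0.73996774]] [0.50640162 0.17913746 0.99775642]
top [[409.72337748   0.         260.22398222]
 [  0.         409.72337748 195.11931803]
 [  0.           0.           1.        ]] [[-0.02248332 -0.99972669  0.00640684]
 [-0.99389724  0.02165905 -0.10816263]
 [ 0.10799431 -0.00879959 -0.99411257]] [0.01500457 0.53213002 1.17235342]
wrist [[326.9662949    0.         252.54004358]
 [  0.         326.9662949  189.12925151]
 [  0.           0.           1.        ]] [[ 0.33207478 -0.94325066 -0.00212749]
 [-0.90322864 -0.31863332  0.28749057]
 [-0.27185356 -0.09354676 -0.95778111]] [-0.62378676 -0.03925091  0.37884363]
```

View pics/top0.png

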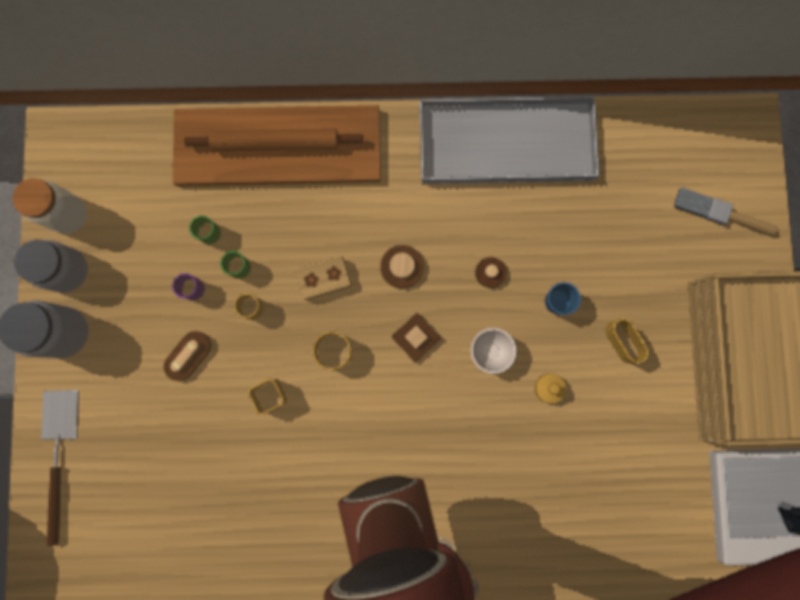

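View pics/side0.png

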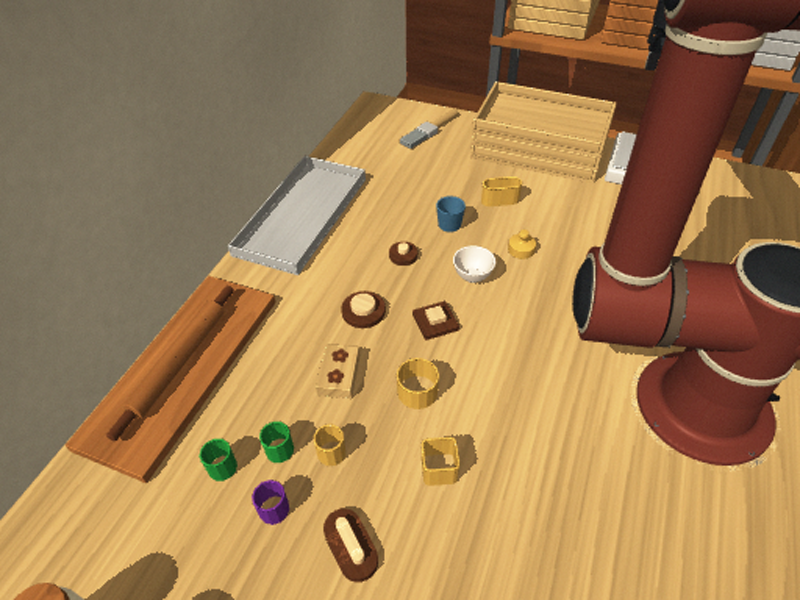

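View pics/wrist0.png

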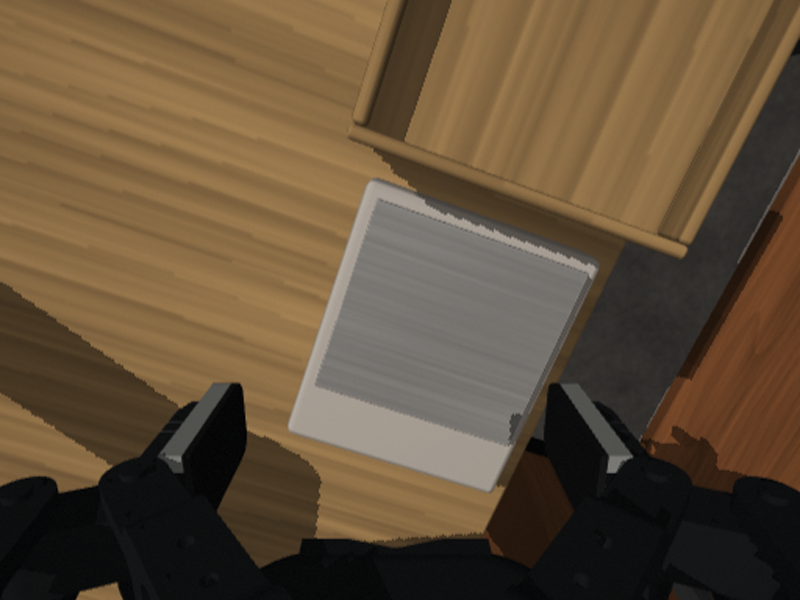

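```bash
python3 - <<'E'
import cv2
t=cv2.imread("pics/raw_top0.png"); s=cv2.imread("pics/raw_side0.png")
c=t[125:285,100:420]; cv2.imwrite("pics/c1.png",cv2.resize(c,None,fx=2.5,fy=2.5,interpolation=cv2.INTER_NEAREST))
hsv=cv2.cvtColor(t,cv2.COLOR_BGR2HSV)
for x,y in [(350,248),(395,221),(206,225),(203,223),(172,250),(225,224),(155,200),(240,250),(300,215),(257,170),(257,182)]: print(x,y,hsv[y,x],t[y,x])
cv2.imwrite("pics/sat.png",cv2.resize(hsv[125:285,100:420,1],None,fx=2.5,fy=2.5,interpolation=cv2.INTER_NEAREST))
E
```

```text
350 248 [ 19 167 168] [ 58 128 168]
395 221 [ 19 168 112] [ 38  86 112]
206 225 [ 18 128 102] [ 51  81 102]
203 223 [ 18 136 101] [ 47  79 101]
172 250 [ 17 126 105] [ 53  83 105]
225 224 [ 18 142 104] [ 46  81 104]
155 200 [ 18 141  96] [43 75 96]
240 250 [ 17 127 165] [ 83 130 165]
300 215 [ 17 125 159] [ 81 126 159]
257 170 [ 16 111 190] [107 151 190]
257 182 [ 13 151  88] [36 58 88]
```

View pics/c1.png

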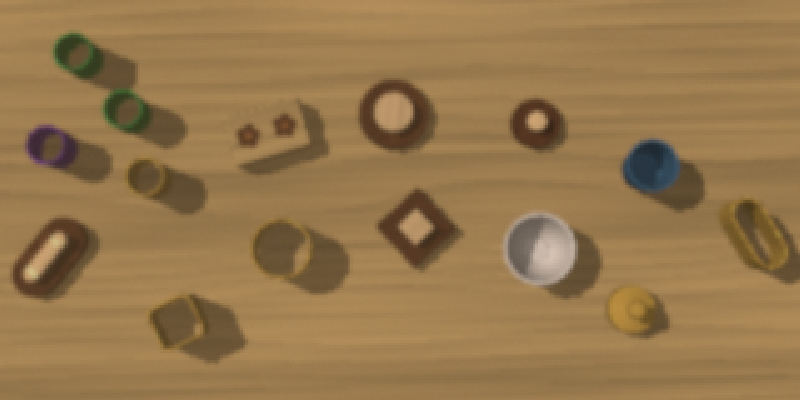

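View pics/sat.png

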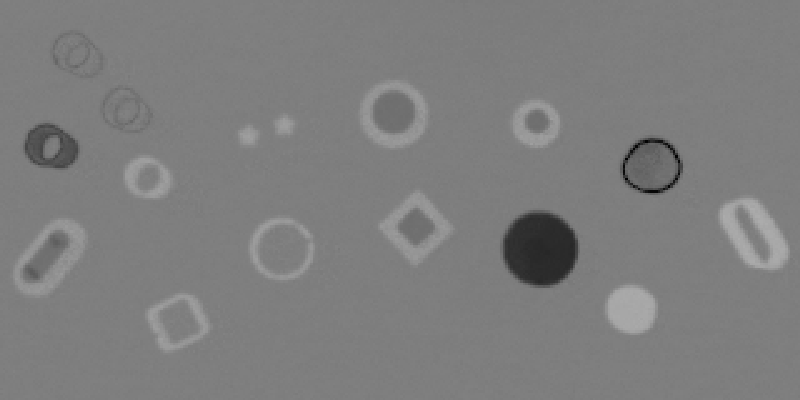

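```bash
cat > fit.py <<'E'
import cv2, numpy as np
from scipy.optimize import minimize
def outline(kind,L=0,W=0,n=24):
    if kind=='rect':
        return np.array([[L/2,W/2],[-L/2,W/2],[-L/2,-W/2],[L/2,-W/2]])
    if kind=='round_rect':
        r=0.008; pts=[]
        for cx,cy,a0 in [(1,1,0),(-1,1,90),(-1,-1,180),(1,-1,270)]:
            a=np.radians(np.linspace(a0,a0+90,6)); pts.append(np.c_[cx*(L/2-r)+r*np.cos(a),cy*(W/2-r)+r*np.sin(a)])
        return np.vstack(pts)
    s=(L-W)/2; a=np.linspace(-np.pi/2,np.pi/2,n); r=W/2
    return np.vstack([np.c_[s+r*np.cos(a),r*np.sin(a)],np.c_[-s-r*np.cos(a),-r*np.sin(a)]])
def proj(P,c):
    X=P@c['R'].T+c['t']; u=X@c['K'].T; return u[:,:2]/u[:,2:]
def ray_to_plane(px,c,z):
    d=c['R'].T@np.linalg.solve(c['K'],np.array([px[0],px[1],1.0])); o=-c['R'].T@c['t']
    return o+d*(z-o[2])/d[2]
def silh(o2,x,y,yaw,z0,z1,c,box,S=8):
    R=np.array([[np.cos(yaw),-np.sin(yaw)],[np.sin(yaw),np.cos(yaw)]]); q=o2@R.T+[x,y]
    P=np.vstack([np.c_[q,np.full(len(q),z)] for z in (z0,z1)])
    u=proj(P,c)-np.array(box[:2])
    h=cv2.convexHull(((u+0.5)*S*16-8).round().astype(np.int32))
    im=np.zeros(((box[3]-box[1])*S,(box[2]-box[0])*S),np.uint8)
    cv2.fillPoly(im,[h],255,cv2.LINE_8,4)
    return cv2.resize(im,(box[2]-box[0],box[3]-box[1]),interpolation=cv2.INTER_AREA)/255.
def fit(o2,z0,z1,x0,views,fixyaw=False):
    """views: list of (mask float image, cam, box)"""
    def cost(p):
        e=0
        for m,c,b in views:
            s=silh(o2,p[0]/100,p[1]/100,0 if fixyaw else p[2],z0,z1,c,b)
            e+=((s-m[b[1]:b[3],b[0]:b[2]])**2).sum()
        return e
    best=None
    for yaw in ([0] if fixyaw else x0[2]):
        p=np.array([x0[0]*100,x0[1]*100,yaw]); sim=np.array([p,p+[1,0,0],p+[0,1,0],p+[0,0,.3]])
        if fixyaw: sim=sim[:3,:2]; p=p[:2]
        r=minimize(cost,p,method='Nelder-Mead',options=dict(initial_simplex=sim,xatol=1e-3,fatol=1e-2))
        if best is None or r.fun<best.fun: best=r
    return best
def fillmask(m):
    m=m.astype(np.uint8); cs,_=cv2.findContours(m,cv2.RETR_EXTERNAL,cv2.CHAIN_APPROX_NONE); o=np.zeros_like(m)
    for c in cs:
        if cv2.contourArea(c)>15: cv2.drawContours(o,[c],-1,1,-1)
    return o.astype(float)
SH={'big':(outline('oval',.068,.068),0,.05),'small':(outline('oval',.044,.044),0,.05),'square':(outline('round_rect',.052,.052),0,.05),'oval':(outline('oval',.088,.038),0,.05),
'seat_big':(outline('oval',.084,.084),0,.014),'seat_small':(outline('oval',.060,.060),0,.014),'seat_square':(outline('rect',.068,.068),0,.014),'seat_oval':(outline('oval',.104,.054),0,.014)}
E
python3 - <<'E'
import cv2,numpy as np
s=cv2.imread("pics/raw_side0.png"); hsv=cv2.cvtColor(s,cv2.COLOR_BGR2HSV)
cv2.imwrite("pics/sat_s.png",cv2.resize(hsv[100:384,130:360,1],None,fx=2,fy=2,interpolation=cv2.INTER_NEAREST))
t=cv2.imread("pics/raw_top0.png"); h2=cv2.cvtColor(t,cv2.COLOR_BGR2HSV)
print(h2[213:237:2,197:229:2,1])
E
```

```text
[[126 126 125 128 133 148 155 153 151 154 144 131 126 128 124 125]
 [127 127 127 141 155 151 139 131 128 133 133 143 137 127 127 126]
 [127 127 134 153 146 134 130 126 126 128 126 136 154 136 126 125]
 [127 128 149 152 133 126 126 125 125 126 128 128 137 149 131 124]
 [127 134 156 145 128 125 128 124 128 129 128 124 126 133 130 126]
 [127 138 154 136 126 128 129 125 128 126 124 126 127 146 141 126]
 [127 137 155 134 125 124 128 129 126 124 125 126 127 142 138 126]
 [126 131 156 139 127 126 125 128 125 125 127 127 127 150 133 126]
 [128 129 151 146 125 126 124 125 124 126 127 127 136 153 129 125]
 [127 127 132 154 140 128 125 126 125 127 127 131 150 138 126 126]
 [126 126 128 140 147 141 130 126 125 132 140 146 142 127 125 124]
 [127 127 126 128 133 148 145 146 148 152 150 138 128 125 128 126]]
```

View pics/sat_s.png

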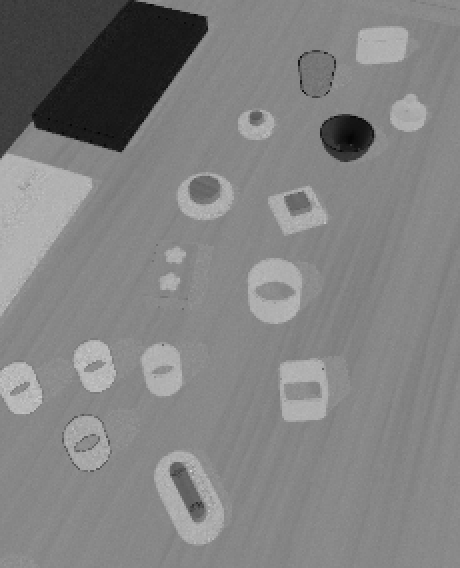

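```bash
cat > meas0.py <<'E'
from fit import *
cams={n:dict(np.load(f"{n}0.npz")) for n in("top","side")}
im={n:cv2.imread(f"pics/raw_{n}0.png") for n in cams}
sat={n:cv2.cvtColor(im[n],cv2.COLOR_BGR2HSV)[...,1].astype(int) for n in cams}
mk={}
for n,dt in(("top",12),("side",24)):
    bg=cv2.medianBlur(sat[n].astype(np.uint8),81).astype(int)
    mk[n]=fillmask(sat[n]>bg+dt)
    cv2.imwrite(f"pics/mk_{n}.png",(mk[n]*255).astype(np.uint8))
P={'big':(212,224),'small':(159,196),'square':(171,253),'oval':(402,219),'seat_oval':(120,228),'seat_big':(257,170),'seat_small':(314,173),'seat_square':(266,216)}
out={}
def iso(n,b):
    return mk[n]
for k,px in P.items():
    o,z0,z1=SH[k]; g=ray_to_plane(px,cams['top'],(z0+z1)/2)
    def box(n,pad):
        u=proj(np.array([[g[0],g[1],(z0+z1)/2]]),cams[n])[0]; return [int(u[0]-pad),int(u[1]-pad),int(u[0]+pad),int(u[1]+pad)]
    rnd=k.split('_')[-1] in('big','small')
    yaws=[0.2,.9] if 'square' in k else [0.1,.9,1.7,2.5]
    res=[]
    for vs in(['top'],['side'],['top','side']):
        V=[]
        for n in vs:
            pad=(24 if 'small' not in k else 15)
            if n=='side': pad=int(pad*1.4)
            b=box(n,pad)
            # keep only component nearest
            lab=cv2.connectedComponents(mk[n].astype(np.uint8))[1]; sub=lab[b[1]+pad-4:b[1]+pad+5,b[0]+pad-4:b[0]+pad+5]; ids=sub[sub>0]
            l=np.bincount(ids).argmax(); V.append(((lab==l)*1.0,cams[n],b))
        r=fit(o,z0,z1,(g[0],g[1],yaws),V,rnd); res.append(r)
        print(k,vs,np.round(r.x,3),round(r.fun,1))
    out[k]=res[-1].x
np.save("out0.npy",out,allow_pickle=True)
E
python3 meas0.py; python3 - <<'E'
import numpy as np
E
```

```text
Traceback (most recent call last):
  File "meas0.py", line 29, in <module>
    l=np.bincount(ids).argmax(); V.append(((lab==l)*1.0,cams[n],b))
ValueError: attempt to get argmax of an empty sequence
```

```bash
python3 -c "
import cv2
a=cv2.imread('pics/mk_top.png')[120:290,90:430];b=cv2.imread('pics/mk_side.png')[100:384,100:370]
cv2.imwrite('pics/mkc.png',cv2.resize(a,None,fx=2,fy=2));cv2.imwrite('pics/mkd.png',cv2.resize(b,None,fx=2,fy=2))"
```

```text
(no output)
```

View pics/mkc.png

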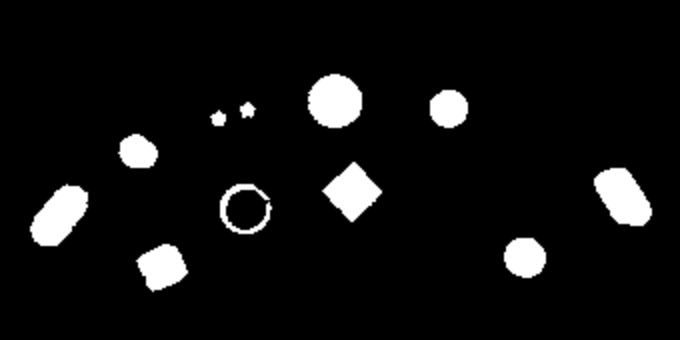

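View pics/mkd.png

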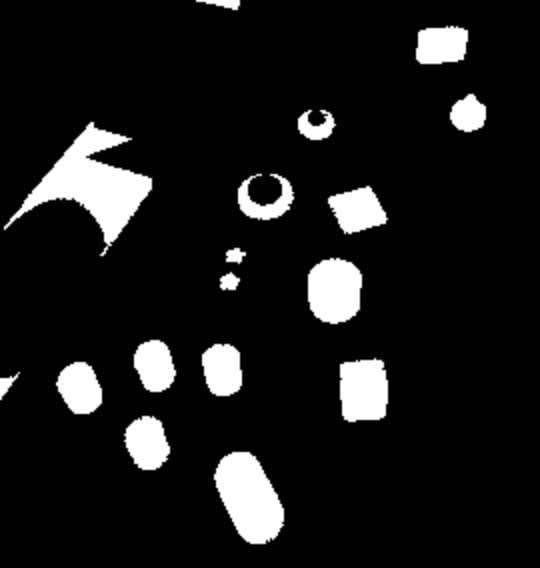

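```bash
sed -i 's/drawContours(o,\[c\],-1,1,-1)/drawContours(o,[cv2.convexHull(c)],-1,1,-1)/' fit.py; sed -i 's/>bg+dt)/>bg+dt)/' meas0.py; python3 meas0.py
```

```text
big ['top'] [45.07 14.41] 32.5
big ['side'] [45.282 14.328] 11.9
big ['top', 'side'] [45.253 14.362] 53.7
small ['top'] [53.775 30.117] 13.0
small ['side'] [53.953 29.936] 9.8
small ['top', 'side'] [53.881 30.012] 32.6
square ['top'] [36.963 26.488  0.498] 14.4
square ['side'] [37.191 26.327  0.46 ] 13.3
square ['top', 'side'] [37.127 26.392  0.447] 48.4
oval ['top'] [ 45.603 -40.703   0.516] 31.0
oval ['side'] [ 45.878 -40.693   3.619] 6.6
oval ['top', 'side'] [ 45.743 -40.7     3.661] 49.1
seat_oval ['top'] [44.874 42.101  2.459] 32.6
seat_oval ['side'] [45.04  41.988  2.471] 13.8
seat_oval ['top', 'side'] [45.005 42.009 -0.669] 53.8
seat_big ['top'] [61.027  1.103] 31.7
seat_big ['side'] [61.212  1.04 ] 17.7
seat_big ['top', 'side'] [61.121  1.055] 55.3
seat_small ['top'] [ 59.49  -15.957] 23.6
seat_small ['side'] [ 59.826 -16.015] 11.9
seat_small ['top', 'side'] [ 59.678 -15.965] 42.2
seat_square ['top'] [47.337 -1.285  0.763] 27.8
seat_square ['side'] [47.556 -1.26   0.724] 15.1
seat_square ['top', 'side'] [47.467 -1.272  0.738] 54.3
```

```bash
cat > pl.py <<'E'
import numpy as np, sys
from scipy.spatial.transform import Rotation as Ro
from station import sensors
def st():
    o=sensors.get_obs(); R=Ro.from_rotvec(o['tool_rot']).as_matrix(); return o,R
def show():
    o,R=st(); th=np.arctan2(R[1,0],R[0,0])
    print("t %.2f pos %s th %.3f tz %s F %s open %.4f q %s"%(o['t'],np.round(o['tool_pos'],4),th,np.round(R[:,2],3),np.round(o['contact_force'],1),o['opening'],np.round(o['q'],2)))
def plan(wps):
    """wps: (x,y,z,theta,nrows,grip cm) sequential; prints rows, groups of 5 relative to planned pose at group start"""
    o,R=st(); p=o['tool_pos'].copy(); th=np.arctan2(R[1,0],R[0,0]); seq=[]; c=(p,th)
    for x,y,z,t,n,g in wps:
        d=np.array([x,y,z])-c[0]; dt=(t-c[1])
        need=max(np.linalg.norm(d)/.0625,abs(np.degrees(dt))/10.7)
        if n<need: print("warn rows",n,"need %.1f"%need)
        for i in range(1,n+1): seq.append((c[0]+d*i/n,c[1]+dt*i/n,g))
        c=(np.array([x,y,z]),t)
    cur=(p,th)
    for k in range(0,len(seq),5):
        b=seq[k:k+5]; a=cur[1]; ex=np.array([np.cos(a),np.sin(a),0]); ey=np.array([np.sin(a),-np.cos(a),0])
        print([[round(float((q-cur[0])@ex*100),1),round(float((q-cur[0])@ey*100),1),round(float((cur[0]-q)[2]*100),1),round(float(-np.degrees(t-a)),1),g] for q,t,g in b])
        cur=b[-1][:2]
E
python3 - <<'E'
from pl import *
show(); plan([(.458,-.407,.20,.48,6,8.5),(.458,-.407,.10,.48,2,8.5),(.458,-.407,.10,.48,2,8.5)])
E
```

```text
t 0.15 pos [ 0.207  -0.5892  0.2473] th 0.338 tz [-0.     0.002 -1.   ] F [ 0.9 -0.4  0.9] open 0.0854 q [-1.35  0.05  1.61 -0.    1.48 -0.12]
[[5.0, -1.5, 0.8, -1.4, 8.5], [9.9, -3.0, 1.6, -2.7, 8.5], [14.9, -4.4, 2.4, -4.1, 8.5], [19.8, -5.9, 3.2, -5.4, 8.5], [24.8, -7.4, 3.9, -6.8, 8.5]]
[[5.1, -0.9, 0.8, -1.4, 8.5], [5.1, -0.9, 5.8, -1.4, 8.5], [5.1, -0.9, 10.8, -1.4, 8.5], [5.1, -0.9, 10.8, -1.4, 8.5], [5.1, -0.9, 10.8, -1.4, 8.5]]
```

Call:
move_arm:
  increments:
    - [5.0, -1.5, 0.8, -1.4, 8.5]
    - [9.9, -3.0, 1.6, -2.7, 8.5]
    - [14.9, -4.4, 2.4, -4.1, 8.5]
    - [19.8, -5.9, 3.2, -5.4, 8.5]
    - [24.8, -7.4, 3.9, -6.8, 8.5]
  newtons: 40

```text
t: 0.78
tool_pos: [0.4176, -0.4363, 0.2086]
tool_rot: [-3.059, -0.712, 0.0]
contact_force: [-0.1, -0.1, -0.7]
opening: 0.0853
```

Call:
move_arm:
  increments:
    - [5.1, -0.9, 0.8, -1.4, 8.5]
    - [5.1, -0.9, 4.8, -1.4, 8.5]
    - [5.1, -0.9, 10.8, -1.4, 8.5]
    - [5.1, -0.9, 10.8, -1.4, 8.5]

```text
t: 1.27
tool_pos: [0.4553, -0.4033, 0.0949]
tool_rot: [-3.04, -0.746, 0.009]
contact_force: [-1.3, -0.3, -0.2]
opening: 0.0852
```

```bash
python3 - <<'E'
from pl import *
from station import get_image
import cv2
show(); d=get_image("wrist"); cv2.imwrite("pics/w1.png",d["image"][:,:,::-1])
plan([(.458,-.407,.032,.48,2,8.5),(.458,-.407,.032,.48,3,2)])
E
```

```text
t 1.27 pos [ 0.4553 -0.4033  0.0949] th 0.481 tz [-0.009  0.01  -1.   ] F [-1.3 -0.3 -0.2] open 0.0852 q [-0.85  0.16  1.76  0.    1.23  0.24]
[[0.0, 0.1, 3.3, 0.0, 8.5], [0.0, 0.2, 6.7, 0.1, 8.5], [0.0, 0.2, 6.7, 0.1, 2], [0.0, 0.2, 6.7, 0.1, 2], [0.0, 0.2, 6.7, 0.1, 2]]
```

View pics/w1.png

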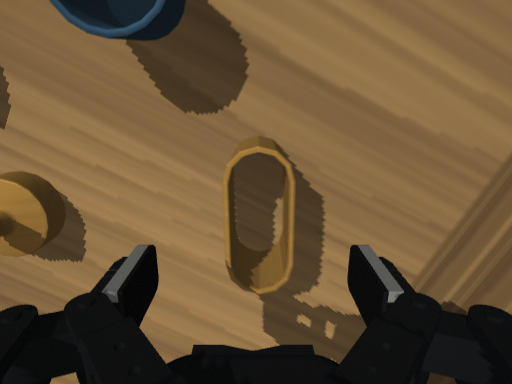

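Call:
move_arm:
  increments:
    - [0.0, 0.2, 3.3, 0.0, 8.5]
    - [0.0, 0.2, 6.7, 0.0, 8.5]
    - [0.0, 0.2, 6.7, 0.0, 8.5]
    - [0.0, 0.2, 6.7, 0.0, 2]

```text
t: 1.82
tool_pos: [0.4607, -0.4106, 0.0376]
tool_rot: [3.047, 0.747, 0.003]
contact_force: [0.1, -0.3, 0.6]
opening: 0.0694
```

Call:
move_arm:
  increments:
    - [0, 0, 0, 0, 2]
    - [0, 0, 0, 0, 2]
    - [0, 0, 0, 0, 2]

```text
t: 2.2
tool_pos: [0.4602, -0.4098, 0.0366]
tool_rot: [3.049, 0.748, 0.002]
contact_force: [-1.6, 1.0, 5.2]
opening: 0.0378
```

```bash
python3 - <<'E'
from pl import *
show()
plan([(.458,-.407,.13,.48,2,2),(.455,.0,.15,1.4,8,2),(.45,.42,.14,2.47,7,2)])
E
```

```text
t 2.20 pos [ 0.4602 -0.4098  0.0366] th 0.481 tz [ 0.002 -0.002 -1.   ] F [-1.6  1.   5.2] open 0.0378 q [-0.85  0.25  1.78  0.    1.12  0.24]
[[-0.0, -0.2, -4.7, 0.0, 2], [-0.1, -0.3, -9.3, 0.1, 2], [2.2, -4.9, -9.6, -6.5, 2], [4.6, -9.4, -9.8, -13.1, 2], [6.9, -13.9, -10.1, -19.7, 2]]
[[3.7, -3.5, -0.3, -6.6, 2], [7.4, -7.0, -0.5, -13.2, 2], [11.1, -10.4, -0.7, -19.8, 2], [14.8, -13.9, -1.0, -26.4, 2], [18.6, -17.4, -1.2, -32.9, 2]]
[[5.9, -1.1, 0.1, -8.8, 2], [11.8, -2.2, 0.3, -17.5, 2], [17.7, -3.3, 0.4, -26.3, 2], [23.6, -4.4, 0.6, -35.0, 2], [29.5, -5.5, 0.7, -43.8, 2]]
[[5.0, 3.3, 0.1, -8.8, 2], [10.0, 6.6, 0.3, -17.5, 2]]
```

Call:
move_arm:
  increments:
    - [-0.0, -0.2, -4.7, 0.0, 2]
    - [-0.1, -0.3, -9.3, 0.1, 2]
    - [2.2, -4.9, -9.6, -6.5, 2]
    - [4.6, -9.4, -9.8, -13.1, 2]
    - [6.9, -13.9, -10.1, -19.7, 2]

```text
t: 2.82
tool_pos: [0.4559, -0.2522, 0.1355]
tool_rot: [2.876, 1.264, 0.001]
contact_force: [0.5, 0.3, -1.9]
opening: 0.0374
```

Call:
move_arm:
  increments:
    - [3.7, -3.5, -0.3, -6.6, 2]
    - [7.4, -7.0, -0.5, -13.2, 2]
    - [11.1, -10.4, -0.7, -19.8, 2]
    - [14.8, -13.9, -1.0, -26.4, 2]
    - [18.6, -17.4, -1.2, -32.9, 2]

```text
t: 3.45
tool_pos: [0.4544, 0.0026, 0.1477]
tool_rot: [2.4, 2.026, 0.001]
contact_force: [0.4, 0.7, -2.0]
opening: 0.0378
```

Call:
move_arm:
  increments:
    - [5.9, -1.1, 0.1, -8.8, 2]
    - [11.8, -2.2, 0.3, -17.5, 2]
    - [17.7, -3.3, 0.4, -26.3, 2]
    - [23.6, -4.4, 0.6, -35.0, 2]
    - [29.5, -5.5, 0.7, -43.8, 2]

```text
t: 4.08
tool_pos: [0.4505, 0.3031, 0.1405]
tool_rot: [1.468, 2.777, 0.001]
contact_force: [-0.0, -0.9, -1.3]
opening: 0.0374
```

```bash
python3 - <<'E'
from pl import *
show()
plan([(.45,.42,.12,2.47,3,2),(.45,.42,.12,2.47,2,2)])
E
```

```text
t 4.08 pos [0.4505 0.3031 0.1405] th 2.169 tz [ 0.001  0.    -1.   ] F [-0.  -0.9 -1.3] open 0.0374 q [ 0.46 -0.05  1.9  -0.    1.29 -0.14]
[[3.2, 2.2, 0.7, -5.8, 2], [6.5, 4.4, 1.4, -11.5, 2], [9.7, 6.5, 2.0, -17.3, 2], [9.7, 6.5, 2.0, -17.3, 2], [9.7, 6.5, 2.0, -17.3, 2]]
```

Call:
move_arm:
  increments:
    - [3.2, 2.2, 0.7, -5.8, 2]
    - [6.5, 4.4, 1.4, -11.5, 2]
    - [9.7, 6.5, 2.0, -17.3, 2]
    - [9.7, 6.5, 2.0, -17.3, 2]
    - [9.7, 6.5, 2.0, -17.3, 2]

```text
t: 4.7
tool_pos: [0.4505, 0.4173, 0.1201]
tool_rot: [-1.043, -2.963, 0.001]
contact_force: [0.5, 0.6, -1.9]
opening: 0.0372
```

```bash
python3 - <<'E'
from pl import *
from station import get_image
import cv2
show()
d=get_image("wrist"); cv2.imwrite("pics/w2.png",d["image"][:,:,::-1])
d=get_image("side"); cv2.imwrite("pics/s2.png",cv2.resize(d["image"][150:384,150:400,::-1],None,fx=2.4,fy=2.4))
plan([(.45,.42,.12,2.47,1,2),(.45,.42,.055,2.47,3,2),(.45,.42,.052,2.47,1,2)])
E
```

```text
t 4.70 pos [0.4505 0.4173 0.1201] th 2.465 tz [-0.    -0.001 -1.   ] F [ 0.5  0.6 -1.9] open 0.0372 q [ 0.63  0.14  1.74 -0.    1.26 -0.27]
[[0.3, 0.2, 0.0, -0.3, 2], [0.3, 0.2, 2.2, -0.3, 2], [0.3, 0.2, 4.4, -0.3, 2], [0.3, 0.2, 6.5, -0.3, 2], [0.3, 0.2, 6.8, -0.3, 2]]
```

View pics/w2.png

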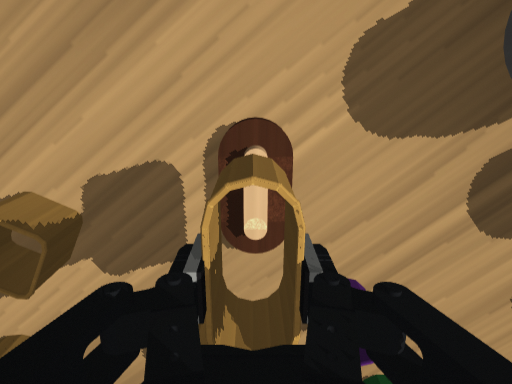

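View pics/s2.png

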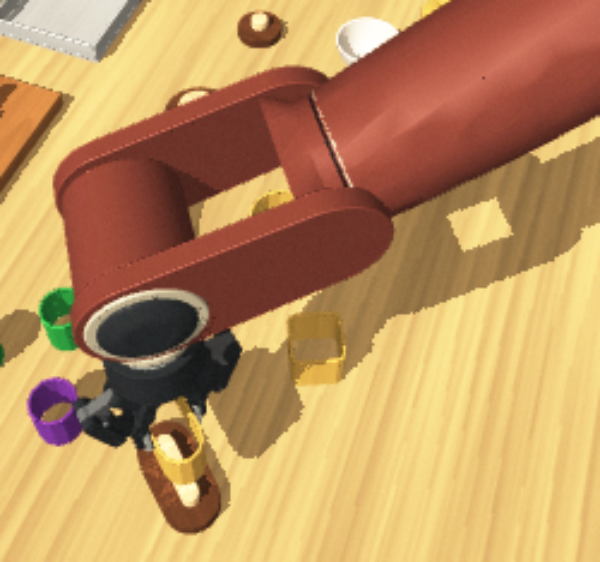

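Call:
move_arm:
  increments:
    - [0.3, 0.2, 0.0, -0.3, 2]
    - [0.3, 0.2, 2.2, -0.3, 2]
    - [0.3, 0.2, 4.4, -0.3, 2]
    - [0.3, 0.2, 6.5, -0.3, 2]
    - [0.3, 0.2, 6.7, -0.3, 2]

```text
t: 5.42
tool_pos: [0.4486, 0.4205, 0.0506]
tool_rot: [-1.034, -2.965, 0.004]
contact_force: [0.2, -0.3, -0.1]
opening: 0.0378
```

Call:
move_arm:
  increments:
    - [0, 0, 0, 0, 2]
    - [0, 0, 0, 0, 2]

```text
t: 5.68
tool_pos: [0.4496, 0.4213, 0.0534]
tool_rot: [1.034, 2.966, 0.0]
contact_force: [-0.5, 0.4, -1.4]
opening: 0.0374
```

```bash
python3 - <<'E'
from pl import *
show()
from station import get_image
import cv2
d=get_image("wrist"); cv2.imwrite("pics/w3.png",d["image"][:,:,::-1])
E
```

```text
t 5.67 pos [0.4496 0.4213 0.0534] th 2.471 tz [ 0.  0. -1.] F [-0.5  0.4 -1.4] open 0.0374 q [ 0.63  0.22  1.77  0.    1.15 -0.27]
```

View pics/w3.png

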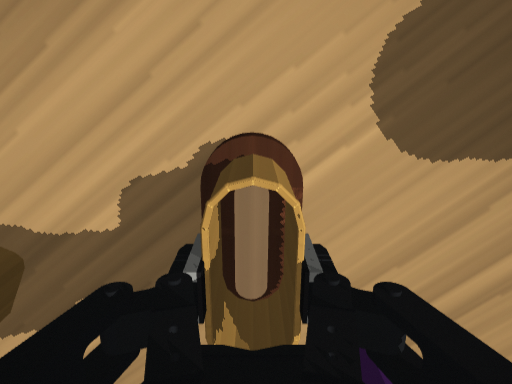

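Call:
move_arm:
  increments:
    - [0, 0, 0.2, 0, 2]
    - [0, 0, 0.3, 0, 2]
    - [0, 0, 0.3, 0, 6]
    - [0, 0, 0.3, 0, 6]
    - [0, 0, 0.3, 0, 6]

```text
t: 6.35
tool_pos: [0.4498, 0.4214, 0.0506]
tool_rot: [1.034, 2.966, 0.001]
contact_force: [0.6, -1.2, 0.5]
opening: 0.0598
```

```bash
python3 - <<'E'
from pl import *
show()
th=2.4
# small: jaw axis (tool y) along -45deg or 135deg: tool x yaw = 45deg or 225
plan([(.45,.42,.14,2.47,2,6),(.45,.42,.14,2.47,1,6)])
E
```

```text
t 6.35 pos [0.4498 0.4214 0.0506] th 2.471 tz [ 0.  0. -1.] F [ 0.6 -1.2  0.5] open 0.0598 q [ 0.63  0.23  1.77  0.    1.14 -0.27]
[[-0.1, -0.0, -4.5, 0.0, 6], [-0.1, -0.1, -8.9, 0.0, 6], [-0.1, -0.1, -8.9, 0.0, 6]]
```

```bash
python3 - <<'E'
from fit import *
c=dict(np.load("top0.npz"))
for n,px in dict(g1=(205,229),g2=(235,265),purple=(188,287),mould=(325,278),bowl=(493,351),weight=(551,388),brass=(248,306)).items():
    g=ray_to_plane((px[0]*.64,px[1]*.64),c,.03); d=g[:2]-[.539,.30]; print(n,g.round(3),np.linalg.norm(d).round(3),np.degrees(np.arctan2(d[1],d[0])).round())
E
```

```text
g1 [0.685 0.382 0.03 ] 0.168 29.0
g2 [0.615 0.325 0.03 ] 0.08 18.0
purple [0.575 0.412 0.03 ] 0.118 72.0
mould [0.586 0.156 0.03 ] 0.152 -72.0
bowl [ 0.442 -0.156  0.03 ] 0.466 -102.0
weight [ 0.372 -0.261  0.03 ] 0.585 -107.0
brass [0.537 0.3   0.03 ] 0.002 -179.0
```

Call:
move_arm:
  increments:
    - [0, 0, -4.5, 0, 6]
    - [0, 0, -8.9, 0, 6]

```text
t: 6.6
tool_pos: [0.4492, 0.4209, 0.1398]
tool_rot: [-1.034, -2.966, 0.002]
contact_force: [1.2, 0.3, -0.0]
opening: 0.0601
```

```bash
python3 - <<'E'
from pl import *
show()
plan([(.539,.300,.12,2.8,3,6),(.539,.300,.10,2.8,2,6)])
E
```

```text
t 6.60 pos [0.4492 0.4209 0.1398] th 2.471 tz [-0.001 -0.001 -1.   ] F [ 1.2  0.3 -0. ] open 0.0601 q [ 0.63  0.12  1.73 -0.    1.29 -0.27]
[[-4.9, -1.3, 0.7, -6.3, 6], [-9.7, -2.6, 1.3, -12.6, 6], [-14.6, -3.9, 2.0, -18.9, 6], [-14.6, -3.9, 3.0, -18.9, 6], [-14.6, -3.9, 4.0, -18.9, 6]]
```

Call:
move_arm:
  increments:
    - [-4.9, -1.3, 0.7, -6.3, 6]
    - [-9.7, -2.6, 1.3, -12.6, 6]
    - [-14.6, -3.9, 2.0, -18.9, 6]
    - [-14.6, -3.9, 3.0, -18.9, 6]
    - [-14.6, -3.9, 4.0, -18.9, 6]

```text
t: 7.22
tool_pos: [0.5395, 0.3001, 0.0988]
tool_rot: [-0.535, -3.095, -0.001]
contact_force: [0.1, -0.0, 0.2]
opening: 0.06
```

```bash
python3 - <<'E'
from pl import *
from station import get_image
import cv2
show()
d=get_image("wrist"); cv2.imwrite("pics/w4.png",d["image"][:,:,::-1])
d=get_image("side"); cv2.imwrite("pics/s4.png",cv2.resize(d["image"][200:384,150:400,::-1],None,fx=2.4,fy=2.4))
plan([(.539,.300,.035,2.8,3,6),(.539,.300,.035,2.8,2,6)])
E
```

```text
t 7.22 pos [0.5395 0.3001 0.0988] th 2.799 tz [-0.  0. -1.] F [ 0.1 -0.   0.2] open 0.0600 q [ 0.39  0.17  1.75  0.    1.22 -0.84]
[[-0.0, -0.0, 2.1, 0.0, 6], [-0.1, -0.0, 4.2, 0.1, 6], [-0.1, -0.0, 6.2, 0.1, 6], [-0.1, -0.0, 6.2, 0.1, 6], [-0.1, -0.0, 6.2, 0.1, 6]]
```

View pics/w4.png

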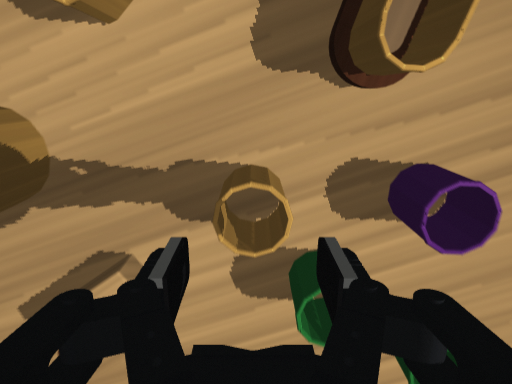

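View pics/s4.png

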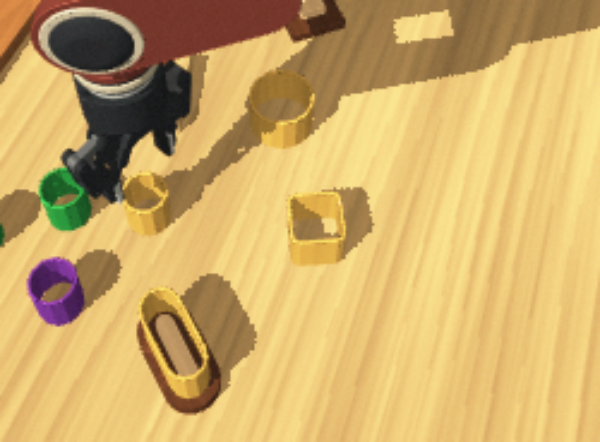

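Call:
move_arm:
  increments:
    - [0, 0, 2.1, 0, 6]
    - [0, 0, 4.2, 0, 6]
    - [0, 0, 6.2, 0, 6]
    - [0, 0, 6.2, 0, 3]
    - [0, 0, 6.2, 0, 3]

```text
t: 7.95
tool_pos: [0.5397, 0.2999, 0.0371]
tool_rot: [-0.533, -3.096, 0.0]
contact_force: [-0.2, 0.5, -0.6]
opening: 0.0442
```

Call:
move_arm:
  increments:
    - [0, 0, 0, 0, 3]
    - [0, 0, 0, 0, 3]

```text
t: 8.2
tool_pos: [0.5402, 0.3001, 0.0381]
tool_rot: [0.533, 3.095, 0.001]
contact_force: [0.1, 0.7, -1.4]
opening: 0.0446
```

```bash
python3 - <<'E'
from pl import *
show()
plan([(.539,.300,.14,2.8,2,3),(.597,-.160,.14,2.3,8,3),(.597,-.160,.12,2.3,1,3)])
E
```

```text
t 8.20 pos [0.5402 0.3001 0.0381] th 2.800 tz [ 0.001  0.001 -1.   ] F [ 0.1  0.7 -1.4] open 0.0446 q [ 0.39  0.25  1.77  0.    1.12 -0.84]
[[0.1, -0.0, -5.1, 0.0, 3], [0.1, -0.0, -10.2, 0.0, 3], [-2.5, -5.2, -10.2, 3.6, 3], [-5.1, -10.4, -10.2, 7.2, 3], [-7.7, -15.6, -10.2, 10.8, 3]]
[[-3.5, -4.6, 0.0, 3.6, 3], [-7.1, -9.2, 0.0, 7.2, 3], [-10.6, -13.8, 0.0, 10.7, 3], [-14.1, -18.4, 0.0, 14.3, 3], [-17.6, -23.0, 0.0, 17.9, 3]]
[[-0.0, -0.0, 2.0, -0.0, 3]]
```

Call:
move_arm:
  increments:
    - [0.1, 0, -5.1, 0.0, 3]
    - [0.1, 0, -10.2, 0.0, 3]
    - [-2.5, -5.2, -10.2, 3.6, 3]
    - [-5.1, -10.4, -10.2, 7.2, 3]
    - [-7.7, -15.6, -10.2, 10.8, 3]

```text
t: 8.82
tool_pos: [0.5603, 0.1257, 0.1402]
tool_rot: [0.824, 3.03, 0.001]
contact_force: [1.1, -0.1, -1.3]
opening: 0.0444
```

Call:
move_arm:
  increments:
    - [-3.5, -4.6, 0.0, 3.6, 3]
    - [-7.1, -9.2, 0.0, 7.2, 3]
    - [-10.6, -13.8, 0.0, 10.7, 3]
    - [-14.1, -18.4, 0.0, 14.3, 3]
    - [-17.6, -23.0, 0.0, 17.9, 3]

```text
t: 9.45
tool_pos: [0.5959, -0.1623, 0.14]
tool_rot: [1.287, 2.865, 0.0]
contact_force: [-0.3, 0.9, -1.7]
opening: 0.0442
```

Call:
move_arm:
  increments:
    - [0, 0, 2, 0, 3]
    - [0, 0, 2, 0, 3]

```text
t: 9.7
tool_pos: [0.5941, -0.1596, 0.1169]
tool_rot: [-1.283, -2.863, -0.0]
contact_force: [-0.7, 1.0, -1.8]
opening: 0.0441
```

```bash
python3 - <<'E'
from pl import *
from station import get_image
import cv2
show()
d=get_image("wrist"); cv2.imwrite("pics/w5.png",d["image"][:,:,::-1])
plan([(.597,-.160,.12,2.3,1,3),(.597,-.160,.0525,2.3,4,3)])
E
```

```text
t 9.70 pos [ 0.5941 -0.1596  0.1169] th 2.299 tz [-0.004  0.002 -1.   ] F [-0.7  1.  -1.8] open 0.0441 q [-0.38  0.15  1.74  0.    1.26 -1.11]
[[-0.2, 0.1, -0.2, 0.0, 3], [-0.2, 0.1, 1.5, 0.0, 3], [-0.2, 0.1, 3.2, 0.0, 3], [-0.2, 0.1, 4.9, 0.0, 3], [-0.2, 0.1, 6.5, 0.0, 3]]
```

View pics/w5.png

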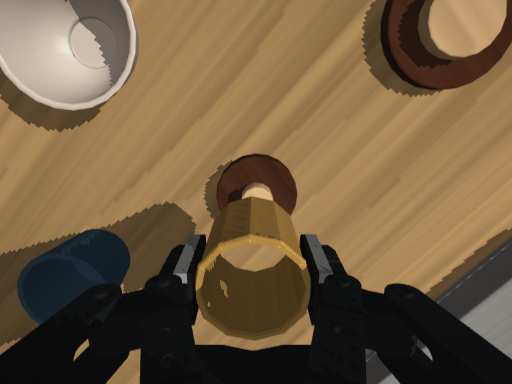

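Call:
move_arm:
  increments:
    - [-0.2, 0, 0, 0.0, 3]
    - [-0.2, 0, 2.0, 0.0, 3]
    - [-0.2, 0, 4.0, 0.0, 3]
    - [-0.2, 0, 6.3, 0.0, 3]
    - [-0.2, 0, 6.5, 0.0, 3]

```text
t: 10.38
tool_pos: [0.5945, -0.1605, 0.0503]
tool_rot: [-1.281, -2.861, 0.0]
contact_force: [-0.0, -0.5, -1.7]
opening: 0.044
```

Call:
move_arm:
  increments:
    - [0, 0, 0, 0, 3]
    - [0, 0, 0, 0, 3]

```text
t: 10.62
tool_pos: [0.5978, -0.162, 0.0554]
tool_rot: [1.283, 2.866, 0.0]
contact_force: [0.2, -0.3, -1.2]
opening: 0.0443
```

```bash
python3 - <<'E'
from pl import *
from station import get_image
import cv2
show()
d=get_image("wrist"); cv2.imwrite("pics/w6.png",d["image"][:,:,::-1])
E
```

```text
t 10.62 pos [ 0.5978 -0.162   0.0554] th 2.300 tz [ 0.002 -0.001 -1.   ] F [ 0.2 -0.3 -1.2] open 0.0443 q [-0.38  0.23  1.76  0.    1.15 -1.11]
```

View pics/w6.png

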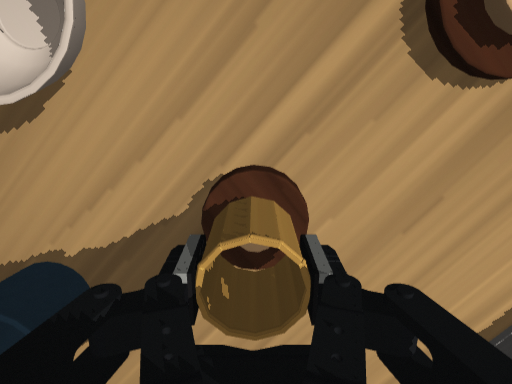

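```bash
cat > chk.py <<'E'
from fit import *
from station import get_image
def overlay(name,items,fn,crop=None):
    d=get_image(name); im=d["image"][:,:,::-1].copy(); im=cv2.resize(im,None,fx=1.5,fy=1.5)
    for o,x,y,yaw,z,col in items:
        R=np.array([[np.cos(yaw),-np.sin(yaw)],[np.sin(yaw),np.cos(yaw)]]); q=o@R.T+[x,y]
        u=proj(np.c_[q,np.full(len(q),z)],d)*1.5
        cv2.polylines(im,[u.round().astype(np.int32)],True,col,1)
    cv2.imwrite(fn,im)
E
python3 - <<'E'
from chk import *
c=lambda d:outline('oval',d,d)
overlay("wrist",[(c(.06),.597,-.16,0,.014,(0,255,0)),(c(.023),.597,-.16,0,.028,(255,255,0)),(c(.04),.5978,-.162,0,.067,(0,0,255))],"pics/w7.png")
E
```

```text
(no output)
```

View pics/w7.png

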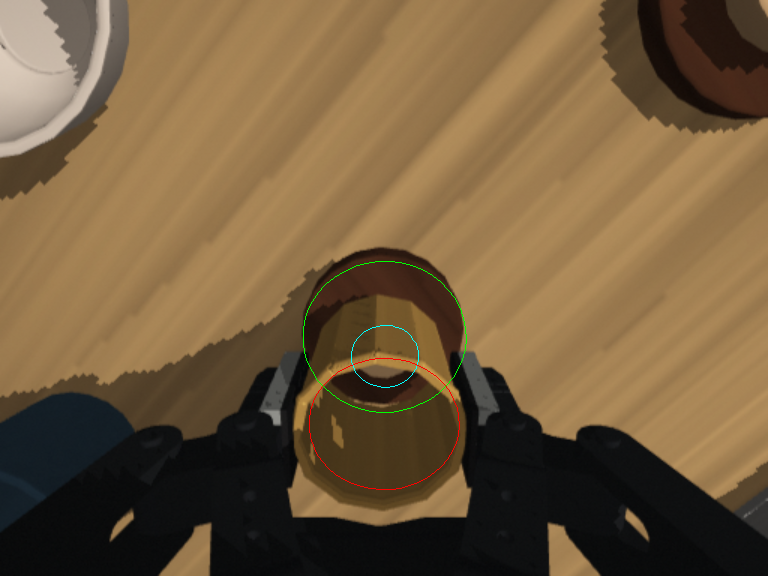

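Call:
move_arm:
  increments:
    - [0.25, 0, 0.2, 0, 3]
    - [0.25, 0, 0.4, 0, 3]
    - [0.25, 0, 0.4, 0, 3]

```text
t: 11.1
tool_pos: [0.5951, -0.1598, 0.05]
tool_rot: [-1.284, -2.867, 0.0]
contact_force: [-0.1, -0.0, -0.8]
opening: 0.0442
```

```bash
python3 - <<'E'
from chk import *
from pl import *
show()
c=lambda d:outline('oval',d,d)
overlay("wrist",[(c(.06),.594,-.157,0,.014,(0,255,0)),(c(.023),.594,-.157,0,.028,(255,255,0))],"pics/w8.png")
E
```

```text
t 11.10 pos [ 0.5951 -0.1598  0.05  ] th 2.300 tz [-0.001  0.    -1.   ] F [-0.1 -0.  -0.8] open 0.0442 q [-0.38  0.23  1.77 -0.    1.14 -1.11]
```

View pics/w8.png

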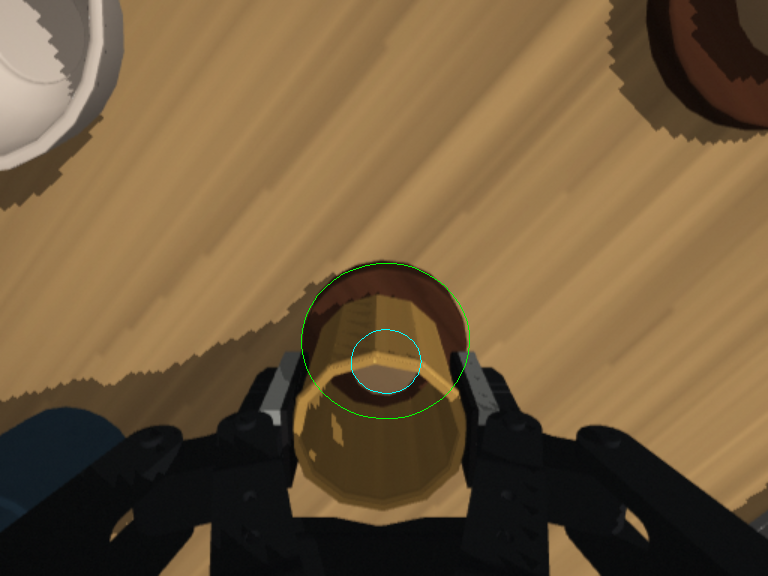

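Call:
move_arm:
  increments:
    - [0, 0, 0.1, 0, 3]
    - [0, 0, 0.2, 0, 3]
    - [0, 0, 0.2, 0, 6]
    - [0, 0, 0.2, 0, 6]
    - [0, 0, 0.2, 0, 6]

```text
t: 11.78
tool_pos: [0.5956, -0.16, 0.0485]
tool_rot: [1.284, 2.867, 0.0]
contact_force: [0.2, 0.2, 0.3]
opening: 0.0597
```

```bash
python3 - <<'E'
from chk import *
from pl import *
show()
c=lambda d:outline('oval',d,d)
overlay("wrist",[(c(.06),.594,-.157,0,.014,(0,255,0)),(c(.044),.594,-.157,0,.064,(255,0,0)),(c(.044),.594,-.157,0,.014,(255,0,0))],"pics/w9.png")
E
```

```text
t 11.78 pos [ 0.5956 -0.16    0.0485] th 2.300 tz [ 0. -0. -1.] F [0.2 0.2 0.3] open 0.0597 q [-0.38  0.23  1.77  0.    1.14 -1.11]
```

View pics/w9.png

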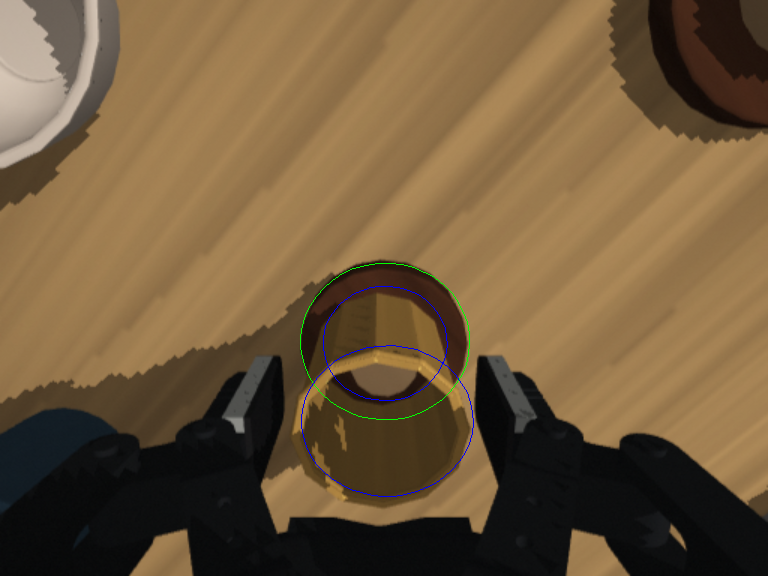

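```bash
python3 - <<'E'
from pl import *
plan([(.5956,-.160,.12,2.3,2,6),(.3715,.264,.13,2.03,8,8),(.3715,.264,.10,2.03,1,8),(.3715,.264,.10,2.03,1,8)])
E
```

```text
[[-0.0, 0.0, -3.6, -0.0, 6], [-0.0, 0.0, -7.2, -0.0, 6], [5.8, 1.4, -7.3, 1.9, 8], [11.6, 2.9, -7.4, 3.8, 8], [17.4, 4.3, -7.5, 5.8, 8]]
[[5.9, 0.8, -0.1, 1.9, 8], [11.9, 1.7, -0.3, 3.9, 8], [17.8, 2.5, -0.4, 5.8, 8], [23.7, 3.4, -0.5, 7.7, 8], [29.7, 4.2, -0.6, 9.7, 8]]
[[0.0, 0.0, 3.0, -0.0, 8], [0.0, 0.0, 3.0, -0.0, 8]]
```

Call:
move_arm:
  increments:
    - [0, 0, -3.6, 0, 6]
    - [0, 0, -7.2, 0, 6]
    - [5.8, 1.4, -7.3, 1.9, 8]
    - [11.6, 2.9, -7.4, 3.8, 8]
    - [17.4, 4.3, -7.5, 5.8, 8]

```text
t: 12.45
tool_pos: [0.5108, -0.0002, 0.1236]
tool_rot: [1.43, 2.797, 0.001]
contact_force: [1.2, 0.8, 0.2]
opening: 0.0803
```

Call:
move_arm:
  increments:
    - [5.9, 0.8, -0.1, 1.9, 8]
    - [11.9, 1.7, -0.3, 3.9, 8]
    - [17.8, 2.5, -0.4, 5.8, 8]
    - [23.7, 3.4, -0.5, 7.7, 8]
    - [29.7, 4.2, -0.6, 9.7, 8]

```text
t: 13.08
tool_pos: [0.3703, 0.2652, 0.1299]
tool_rot: [1.66, 2.666, 0.002]
contact_force: [1.3, 0.5, 0.3]
opening: 0.0802
```

Call:
move_arm:
  increments:
    - [0, 0, 3, 0, 8]
    - [0, 0, 3, 0, 8]

```text
t: 13.32
tool_pos: [0.369, 0.2634, 0.0972]
tool_rot: [-1.655, -2.667, 0.007]
contact_force: [-1.1, -0.9, 0.3]
opening: 0.0801
```

```bash
python3 - <<'E'
from chk import *
from pl import *
show()
overlay("wrist",[(outline('round_rect',.052,.052),.3715,.264,.46,.05,(0,255,0)),(outline('round_rect',.052,.052),.3715,.264,.46,.0,(0,255,0))],"pics/w10.png")
overlay("side",[],"pics/s10.png")
plan([(.3715,.264,.034,2.03,3,8),(.3715,.264,.034,2.03,2,8)])
E
```

```text
t 13.32 pos [0.369  0.2634 0.0972] th 2.031 tz [-0.004 -0.002 -1.   ] F [-1.1 -0.9  0.3] open 0.0801 q [ 0.46 -0.22  2.13 -0.    1.23 -0.  ]
[[0.0, 0.0, 2.2, -0.0, 8], [0.0, 0.0, 4.4, -0.1, 8], [0.1, 0.0, 6.6, -0.1, 8], [0.1, 0.0, 6.6, -0.1, 8], [0.1, 0.0, 6.6, -0.1, 8]]
```

View pics/w10.png

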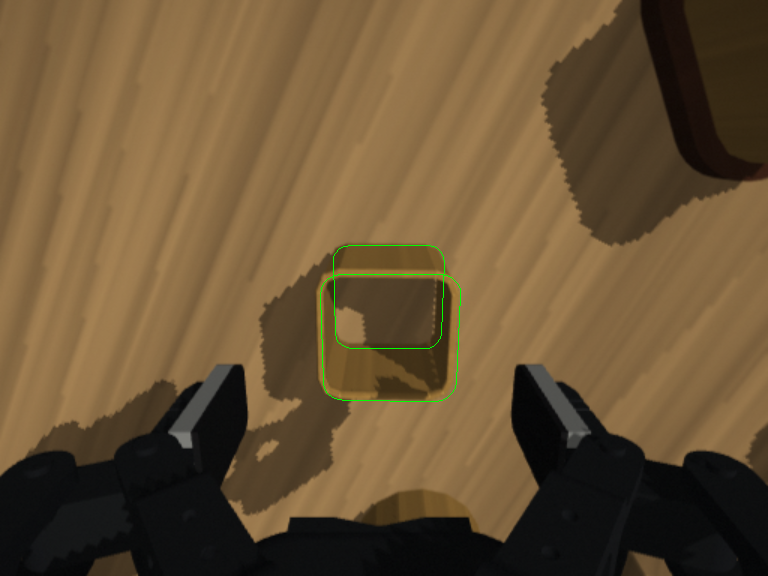

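View pics/s10.png

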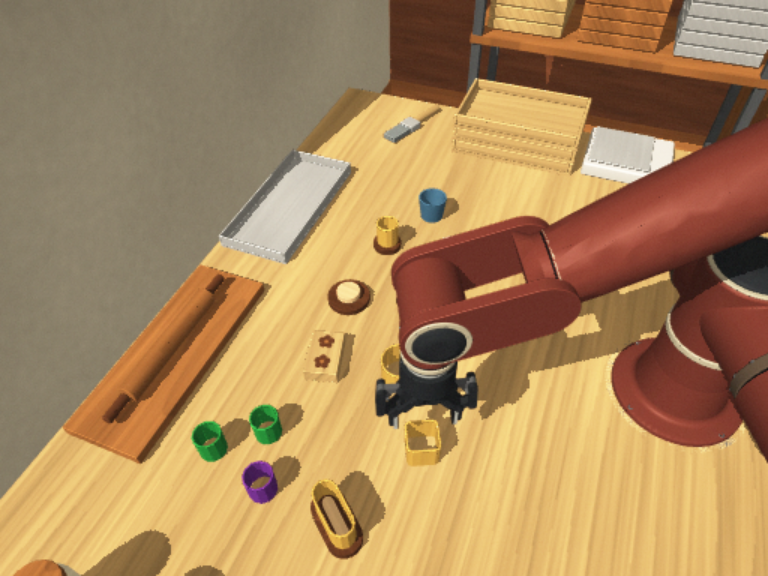

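Call:
move_arm:
  increments:
    - [0, 0, 2.2, 0, 8]
    - [0, 0, 4.4, 0, 8]
    - [0, 0, 6.6, 0, 8]
    - [0, 0, 6.6, 0, 8]
    - [0, 0, 6.6, 0, 4]

```text
t: 14.05
tool_pos: [0.3726, 0.2637, 0.0348]
tool_rot: [1.66, 2.666, 0.003]
contact_force: [1.6, -0.2, 0.2]
opening: 0.0639
```

Call:
move_arm:
  increments:
    - [0, 0, 0, 0, 4]
    - [0, 0, 0, 0, 4]
    - [0, 0, 0, 0, 4]

```text
t: 14.42
tool_pos: [0.3727, 0.2641, 0.0351]
tool_rot: [1.658, 2.666, 0.004]
contact_force: [-0.2, -1.7, 6.3]
opening: 0.0514
```

```bash
python3 - <<'E'
from pl import *
show()
plan([(.372,.264,.14,2.03,2,4),(.474,-.013,.14,2.31,5,4),(.474,-.013,.12,2.31,3,4)])
E
```

```text
t 14.43 pos [0.3727 0.2641 0.0351] th 2.029 tz [ 0.003  0.001 -1.   ] F [-0.2 -1.7  6.3] open 0.0514 q [ 0.45 -0.11  2.16 -0.    1.09 -0.  ]
[[0.0, -0.0, -5.2, -0.0, 4], [0.0, -0.1, -10.5, -0.1, 4], [-5.9, -0.7, -10.5, -3.3, 4], [-11.7, -1.3, -10.5, -6.5, 4], [-17.6, -1.9, -10.5, -9.7, 4]]
[[-5.7, -1.6, 0.0, -3.2, 4], [-11.4, -3.2, 0.0, -6.4, 4], [-11.4, -3.2, 0.7, -6.4, 4], [-11.4, -3.2, 1.3, -6.4, 4], [-11.4, -3.2, 2.0, -6.4, 4]]
```

Call:
move_arm:
  increments:
    - [0, 0, -5.2, 0, 4]
    - [0, 0, -10.5, 0, 4]
    - [-5.9, -0.7, -10.5, -3.3, 4]
    - [-11.7, -1.3, -10.5, -6.5, 4]
    - [-17.6, -1.9, -10.5, -9.7, 4]

```text
t: 15.05
tool_pos: [0.4323, 0.096, 0.1387]
tool_rot: [1.423, 2.8, 0.001]
contact_force: [0.2, 0.7, -1.2]
opening: 0.0514
```

Call:
move_arm:
  increments:
    - [-5.7, -1.6, 0.0, -3.2, 4]
    - [-11.4, -3.2, 0.0, -6.4, 4]
    - [-11.4, -3.2, 0.7, -6.4, 4]
    - [-11.4, -3.2, 1.3, -6.4, 4]
    - [-11.4, -3.2, 2.0, -6.4, 4]

```text
t: 15.68
tool_pos: [0.4724, -0.0124, 0.1175]
tool_rot: [-1.266, -2.874, -0.0]
contact_force: [0.4, -0.7, -1.3]
opening: 0.0513
```

```bash
python3 - <<'E'
from pl import *
from chk import *
show()
overlay("wrist",[(outline('rect',.068,.068),.474,-.013,.735,.014,(0,255,0)),(outline('rect',.031,.031),.474,-.013,.735,.028,(255,255,0))],"pics/w11.png")
plan([(.474,-.013,.12,2.31,1,4),(.474,-.013,.053,2.31,4,4)])
E
```

```text
t 15.68 pos [ 0.4724 -0.0124  0.1175] th 2.312 tz [-0.001  0.    -1.   ] F [ 0.4 -0.7 -1.3] open 0.0513 q [-0.18 -0.2   2.08  0.    1.26 -0.93]
[[-0.2, 0.1, -0.4, 0.1, 4], [-0.2, 0.1, 1.3, 0.1, 4], [-0.2, 0.1, 3.0, 0.1, 4], [-0.2, 0.1, 4.7, 0.1, 4], [-0.2, 0.1, 6.3, 0.1, 4]]
```

View pics/w11.png

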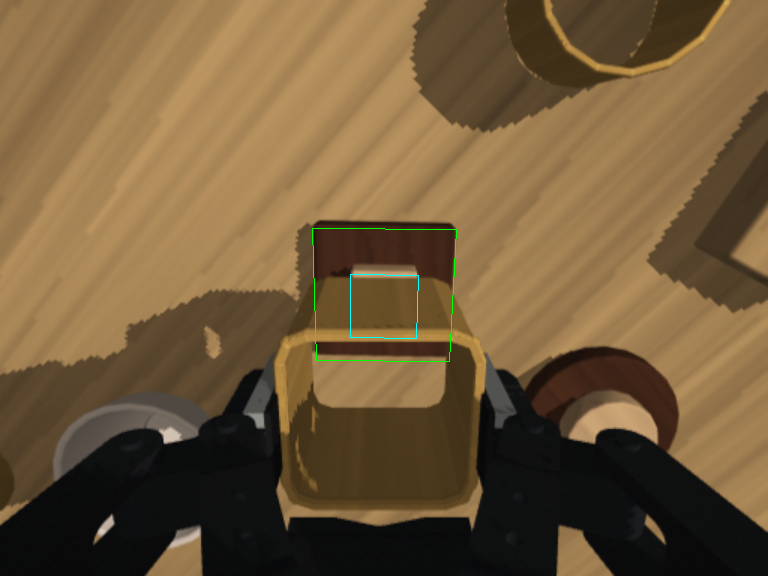

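Call:
move_arm:
  increments:
    - [0.1, 0, 0, 0, 4]
    - [0.1, 0, 2.0, 0, 4]
    - [0.1, 0, 4, 0, 4]
    - [0.1, 0, 6.0, 0, 4]
    - [0.1, 0, 6.5, 0, 4]

```text
t: 16.35
tool_pos: [0.4714, -0.0122, 0.0522]
tool_rot: [-1.266, -2.872, 0.001]
contact_force: [-0.8, 0.4, -0.6]
opening: 0.0516
```

Call:
move_arm:
  increments:
    - [0, 0, 0, 0, 4]
    - [0, 0, 0, 0, 4]

```text
t: 16.6
tool_pos: [0.4732, -0.013, 0.0544]
tool_rot: [1.268, 2.872, 0.001]
contact_force: [0.2, -1.1, -0.7]
opening: 0.0512
```

```bash
python3 - <<'E'
from pl import *
from chk import *
show()
overlay("wrist",[(outline('rect',.068,.068),.472,-.0115,.735,.014,(0,255,0)),(outline('rect',.031,.031),.472,-.0115,.735,.028,(255,255,0))],"pics/w12.png")
E
```

```text
t 16.60 pos [ 0.4732 -0.013   0.0544] th 2.310 tz [ 0.002 -0.    -1.   ] F [ 0.2 -1.1 -0.7] open 0.0512 q [-0.18 -0.11  2.11 -0.    1.13 -0.92]
```

View pics/w12.png

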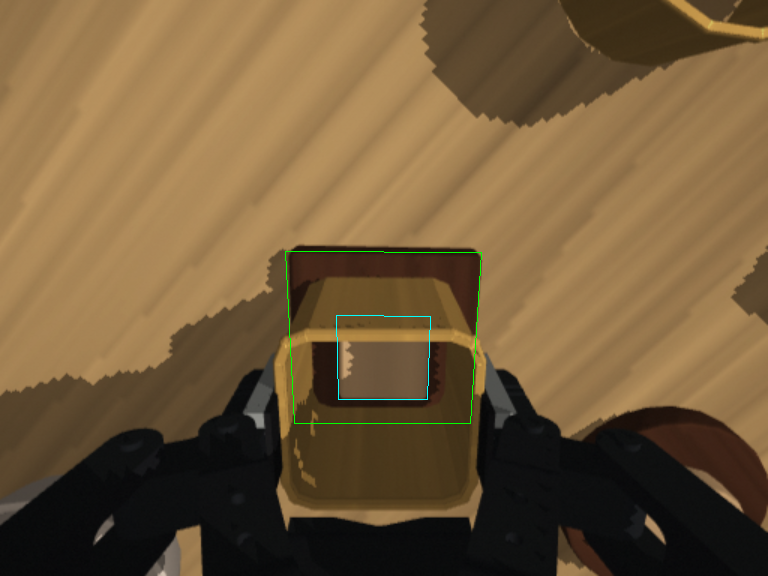

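Call:
move_arm:
  increments:
    - [0.1, 0, 0.3, 0, 4]
    - [0.1, 0, 0.5, 0, 4]
    - [0.1, 0, 0.5, 0, 4]
    - [0.1, 0, 0.5, 0, 7]
    - [0.1, 0, 0.5, 0, 7]

```text
t: 17.27
tool_pos: [0.4717, -0.0122, 0.0482]
tool_rot: [1.269, 2.874, 0.0]
contact_force: [0.1, 0.3, 0.1]
opening: 0.0702
```

Call:
move_arm:
  increments:
    - [0, 0, 0, 0, 7]
    - [0, 0, -4.5, 0, 7]
    - [0, 0, -9, 0, 8.5]

```text
t: 17.65
tool_pos: [0.471, -0.0121, 0.1385]
tool_rot: [-1.268, -2.872, 0.001]
contact_force: [0.3, -0.0, -0.5]
opening: 0.0845
```

```bash
python3 - <<'E'
from pl import *
from chk import *
show()
overlay("wrist",[],"pics/w13.png")
plan([(.452,.1435,.14,2.31,3,8.5),(.452,.1435,.10,2.31,2,8.5)])
E
```

```text
t 17.65 pos [ 0.471  -0.0121  0.1385] th 2.310 tz [-0.002  0.    -1.   ] F [ 0.3 -0.  -0.5] open 0.0845 q [-0.18 -0.23  2.07  0.    1.31 -0.92]
[[4.4, 2.9, 0.2, 0.0, 8.5], [8.7, 5.9, 0.4, 0.0, 8.5], [13.1, 8.8, 0.6, 0.0, 8.5], [13.1, 8.8, 2.6, 0.0, 8.5], [13.1, 8.8, 4.6, 0.0, 8.5]]
```

View pics/w13.png

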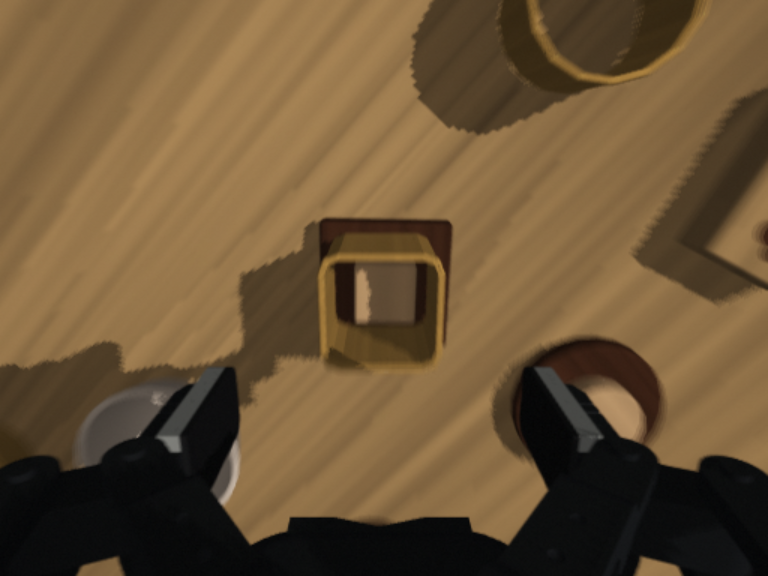

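Call:
move_arm:
  increments:
    - [4.4, 2.9, 0.2, 0, 8.54]
    - [8.7, 5.9, 0.4, 0, 8.54]
    - [13.1, 8.8, 0.6, 0, 8.54]
    - [13.1, 8.8, 2.6, 0, 8.54]
    - [13.1, 8.8, 4.6, 0, 8.54]

```text
t: 18.32
tool_pos: [0.4485, 0.1448, 0.0919]
tool_rot: [1.266, 2.874, 0.001]
contact_force: [-0.3, 0.1, -0.7]
opening: 0.0858
```

```bash
python3 - <<'E'
from pl import *
from chk import *
show()
c=outline('oval',.068,.068)
overlay("wrist",[(c,.452,.1435,0,0,(0,255,0)),(c,.452,.1435,0,.05,(0,255,0))],"pics/w14.png")
plan([(.452,.1435,.10,2.31,1,8.54),(.452,.1435,.036,2.31,3,8.54),(.452,.1435,.036,2.31,1,8.54)])
E
```

```text
t 18.32 pos [0.4485 0.1448 0.0919] th 2.312 tz [ 0.001  0.    -1.   ] F [-0.3  0.1 -0.7] open 0.0858 q [ 0.15 -0.17  2.1  -0.    1.21 -0.59]
[[-0.4, 0.4, -1.1, 0.1, 8.54], [-0.4, 0.4, 1.0, 0.1, 8.54], [-0.4, 0.4, 3.1, 0.1, 8.54], [-0.4, 0.4, 5.3, 0.1, 8.54], [-0.4, 0.4, 5.3, 0.1, 8.54]]
```

View pics/w14.png

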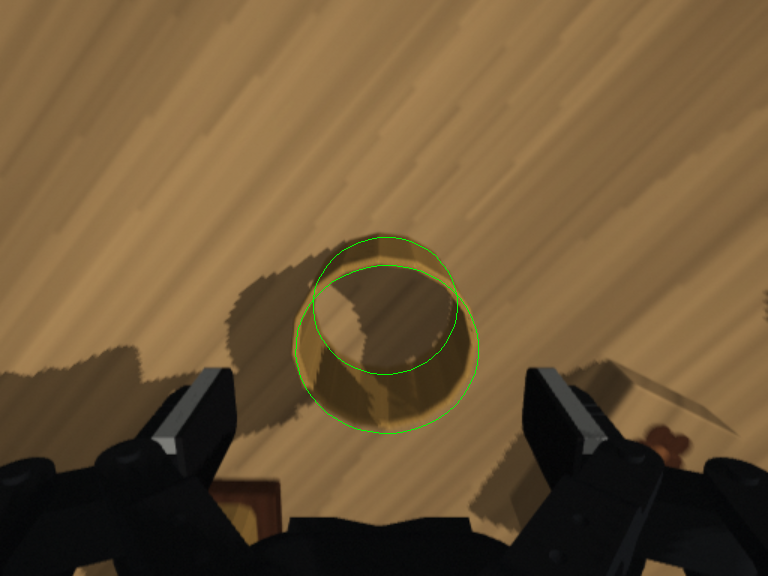

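Call:
move_arm:
  increments:
    - [-0.2, 0.1, -0.5, 0, 8.54]
    - [-0.2, 0.1, 1.0, 0, 8.54]

```text
t: 18.62
tool_pos: [0.4532, 0.1432, 0.0848]
tool_rot: [1.267, 2.869, 0.005]
contact_force: [0.3, 0.3, -0.3]
opening: 0.0853
```

```bash
python3 - <<'E'
from pl import *
show()
plan([(.451,.144,.036,2.31,3,8.54)])
E
```

```text
t 18.62 pos [0.4532 0.1432 0.0848] th 2.310 tz [ 0.006  0.001 -1.   ] F [ 0.3  0.3 -0.3] open 0.0853 q [ 0.15 -0.15  2.1   0.    1.19 -0.59]
[[0.1, -0.0, 1.6, -0.0, 8.54], [0.1, -0.1, 3.3, -0.0, 8.54], [0.2, -0.1, 4.9, -0.0, 8.54]]
```

Call:
move_arm:
  increments:
    - [0.1, -0.1, 1.6, 0, 8.54]
    - [0.2, -0.1, 3.3, 0, 8.54]
    - [0.2, -0.1, 4.9, 0, 8.54]
    - [0.2, -0.1, 4.9, 0, 8.54]
    - [0.2, -0.1, 4.9, 0, 6]

```text
t: 19.25
tool_pos: [0.449, 0.144, 0.0336]
tool_rot: [1.269, 2.873, 0.001]
contact_force: [0.5, 1.1, 1.4]
opening: 0.0698
```

Call:
move_arm:
  increments:
    - [0, 0, 0, 0, 6]
    - [0, 0, 0, 0, 6]

```text
t: 19.5
tool_pos: [0.4493, 0.144, 0.0341]
tool_rot: [1.268, 2.872, 0.002]
contact_force: [0.1, -0.6, 1.8]
opening: 0.0676
```

```bash
python3 - <<'E'
from pl import *
show()
plan([(.4525,.1435,.14,2.31,2,6),(.611,.0105,.14,2.31,4,6),(.611,.0105,.12,2.31,3,6)])
E
```

```text
t 19.50 pos [0.4493 0.144  0.0341] th 2.310 tz [ 0.002  0.    -1.   ] F [ 0.1 -0.6  1.8] open 0.0676 q [ 0.15 -0.07  2.12 -0.    1.09 -0.59]
[[-0.1, 0.1, -5.3, 0.0, 6], [-0.3, 0.2, -10.6, 0.0, 6], [-5.4, 0.9, -10.6, 0.0, 6], [-10.5, 1.6, -10.6, 0.0, 6], [-15.6, 2.3, -10.6, 0.0, 6]]
[[-5.1, 0.7, 0.0, -0.0, 6], [-5.1, 0.7, 0.7, -0.0, 6], [-5.1, 0.7, 1.3, -0.0, 6], [-5.1, 0.7, 2.0, -0.0, 6]]
```

Call:
move_arm:
  increments:
    - [0, 0, -5.3, 0, 6]
    - [0, 0, -10.6, 0, 6]
    - [-5.4, 0.9, -10.6, 0, 6]
    - [-10.5, 1.6, -10.6, 0, 6]
    - [-15.6, 2.3, -10.6, 0, 6]

```text
t: 20.12
tool_pos: [0.5716, 0.0431, 0.1396]
tool_rot: [1.268, 2.874, 0.001]
contact_force: [-0.2, 0.5, -1.0]
opening: 0.0679
```

Call:
move_arm:
  increments:
    - [-5.1, 0.7, 0.0, 0, 6]
    - [-5.1, 0.7, 0.7, 0, 6]
    - [-5.1, 0.7, 1.3, 0, 6]
    - [-5.1, 0.7, 2.0, 0, 6]
    - [-5.1, 0.7, 2.0, 0, 6]

```text
t: 20.75
tool_pos: [0.6088, 0.012, 0.1182]
tool_rot: [-1.266, -2.873, 0.001]
contact_force: [0.2, 0.3, -1.5]
opening: 0.0678
```

```bash
python3 - <<'E'
from pl import *
from chk import *
show()
c=lambda d:outline('oval',d,d)
overlay("wrist",[(c(.084),.611,.0105,0,.014,(0,255,0)),(c(.047),.611,.0105,0,.028,(255,255,0))],"pics/w15.png")
plan([(.611,.0105,.12,2.31,1,6),(.611,.0105,.053,2.31,4,6)])
E
```

```text
t 20.75 pos [0.6088 0.012  0.1182] th 2.311 tz [-0.002  0.    -1.   ] F [ 0.2  0.3 -1.5] open 0.0678 q [-0.1   0.13  1.76  0.    1.26 -0.84]
[[-0.2, 0.0, -0.1, 0.1, 6], [-0.2, 0.0, 1.6, 0.1, 6], [-0.2, 0.0, 3.2, 0.1, 6], [-0.2, 0.0, 4.9, 0.1, 6], [-0.2, 0.0, 6.6, 0.1, 6]]
```

View pics/w15.png

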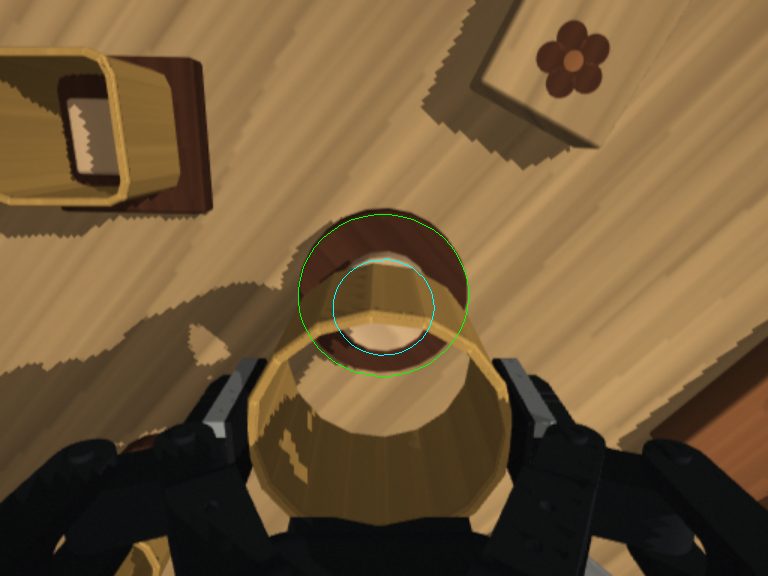

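Call:
move_arm:
  increments:
    - [0, 0, 0, 0, 6]
    - [0, 0, 2, 0, 6]
    - [0, 0, 4, 0, 6]
    - [0, 0, 6, 0, 6]
    - [0, 0, 6.6, 0, 6]

```text
t: 21.42
tool_pos: [0.6082, 0.0113, 0.0501]
tool_rot: [-1.267, -2.87, 0.002]
contact_force: [0.0, -0.4, -0.9]
opening: 0.0679
```

Call:
move_arm:
  increments:
    - [0, 0, 0, 0, 6]
    - [0, 0, 0, 0, 6]

```text
t: 21.68
tool_pos: [0.6109, 0.011, 0.0541]
tool_rot: [1.268, 2.873, 0.001]
contact_force: [0.2, -0.1, -1.4]
opening: 0.0675
```

```bash
python3 - <<'E'
from pl import *
from chk import *
show()
c=lambda d:outline('oval',d,d)
overlay("wrist",[(c(.084),.611,.0105,0,.014,(0,255,0)),(c(.047),.611,.0105,0,.028,(255,255,0))],"pics/w16.png")
E
```

```text
t 21.68 pos [0.6109 0.011  0.0541] th 2.310 tz [ 0.002 -0.    -1.   ] F [ 0.2 -0.1 -1.4] open 0.0675 q [-0.1   0.21  1.78  0.    1.15 -0.84]
```

View pics/w16.png

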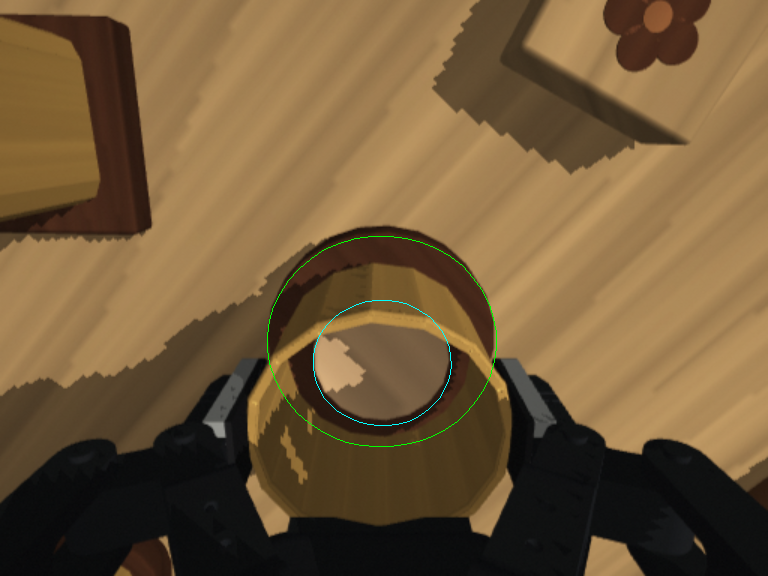

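Call:
move_arm:
  increments:
    - [0.2, 0, 0.3, 0, 6]
    - [0.2, 0, 0.6, 0, 6]
    - [0.2, 0, 0.6, 0, 6]
    - [0.2, 0, 0.6, 0, 8.5]
    - [0.2, 0, 0.6, 0, 8.5]

```text
t: 22.35
tool_pos: [0.6087, 0.0126, 0.0471]
tool_rot: [1.269, 2.874, -0.0]
contact_force: [0.3, -0.2, -0.0]
opening: 0.0849
```

Call:
move_arm:
  increments:
    - [0, 0, 0, 0, 8.5]
    - [0, 0, -2, 0, 8.5]
    - [0, 0, -6, 0, 8.5]
    - [0, 0, -12, 0, 8.5]
    - [0, 0, -15, 0, 8.5]

```text
t: 22.98
tool_pos: [0.6107, 0.0124, 0.2036]
tool_rot: [1.266, 2.867, 0.004]
contact_force: [0.0, -0.0, -0.6]
opening: 0.0851
```

```bash
python3 - <<'E'
from pl import *
from chk import *
show()
overlay("wrist",[],"pics/w17.png")
# move clear for checking
plan([(.40,-.35,.25,1.6,7,8.5),(.40,-.35,.25,1.6,3,8.5)])
E
```

```text
t 22.98 pos [0.6107 0.0124 0.2036] th 2.310 tz [ 0.008 -0.001 -1.   ] F [ 0.  -0.  -0.6] open 0.0851 q [-0.1   0.05  1.7   0.    1.39 -0.84]
[[-1.8, -5.7, -0.6, 5.8, 8.5], [-3.6, -11.5, -1.2, 11.6, 8.5], [-5.3, -17.2, -1.8, 17.4, 8.5], [-7.1, -22.9, -2.4, 23.2, 8.5], [-8.9, -28.6, -3.0, 29.1, 8.5]]
[[-4.3, -4.1, -0.6, 5.8, 8.5], [-8.7, -8.3, -1.2, 11.6, 8.5], [-8.7, -8.3, -1.2, 11.6, 8.5], [-8.7, -8.3, -1.2, 11.6, 8.5], [-8.7, -8.3, -1.2, 11.6, 8.5]]
```

View pics/w17.png

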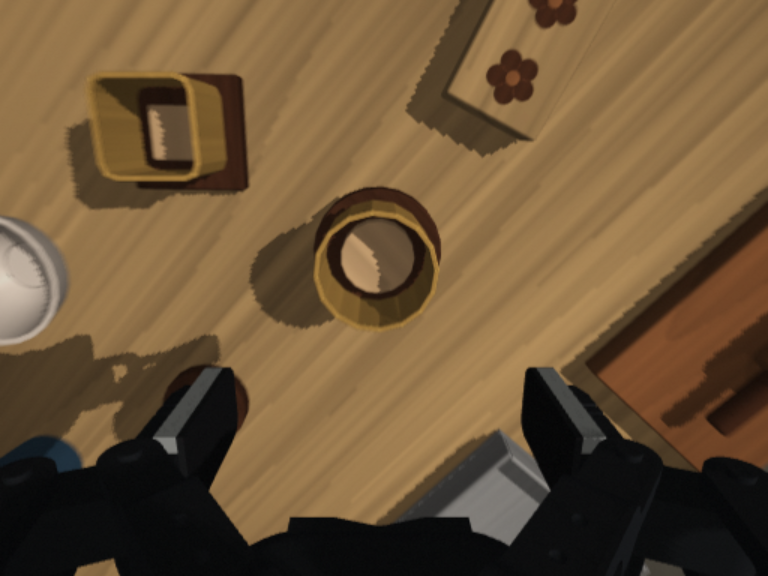

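Big and square both encircle their formers. Moving the arm clear for a full check.

Call:
move_arm:
  increments:
    - [-1.8, -5.7, -0.6, 5.8, 8.5]
    - [-3.6, -11.5, -1.2, 11.6, 8.5]
    - [-5.3, -17.2, -1.8, 17.4, 8.5]
    - [-7.1, -22.9, -2.4, 23.2, 8.5]
    - [-8.9, -28.6, -3.0, 29.1, 8.5]

```text
t: 23.65
tool_pos: [0.4563, -0.2473, 0.2287]
tool_rot: [1.953, 2.458, 0.0]
contact_force: [0.9, -0.5, 0.7]
opening: 0.0849
```

Call:
move_arm:
  increments:
    - [-4.3, -4.1, -0.6, 5.8, 8.5]
    - [-8.7, -8.3, -1.2, 11.6, 8.5]
    - [-8.7, -8.3, -1.2, 11.6, 8.5]

```text
t: 24.02
tool_pos: [0.3948, -0.3528, 0.2411]
tool_rot: [2.194, 2.245, -0.001]
contact_force: [0.6, 1.1, -1.1]
opening: 0.0846
```

```bash
python3 - <<'E'
from pl import *
from chk import *
show()
s={'big':('seat_big',(.611,.0105,0)),'small':('seat_small',(.596,-.159,0)),'square':('seat_square',(.474,-.0125,.735)),'oval':('seat_oval',(.450,.420,-.67))}
it=[]
for k,(b,(x,y,w)) in s.items():
    for z in(.014,.064): it.append((SH[k][0],x,y,w,z,(0,255,0)))
    it.append((SH[b][0],x,y,w,.014,(255,0,0)))
for n in("side","top"):
    overlay(n,it,f"pics/{n}_f.png")
    d=get_image(n); cv2.imwrite(f"pics/raw_{n}_f.png",d["image"][:,:,::-1])
E
```

```text
t 24.02 pos [ 0.3948 -0.3528  0.2411] th 1.593 tz [ 0.001 -0.002 -1.   ] F [ 0.6  1.1 -1.1] open 0.0846 q [-0.87 -0.18  1.84 -0.    1.47 -0.89]
```

View pics/side_f.png

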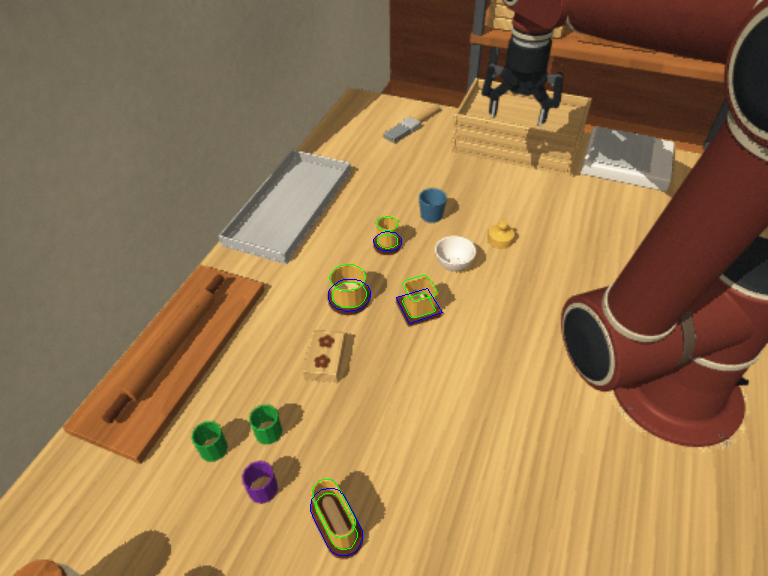

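View pics/top_f.png

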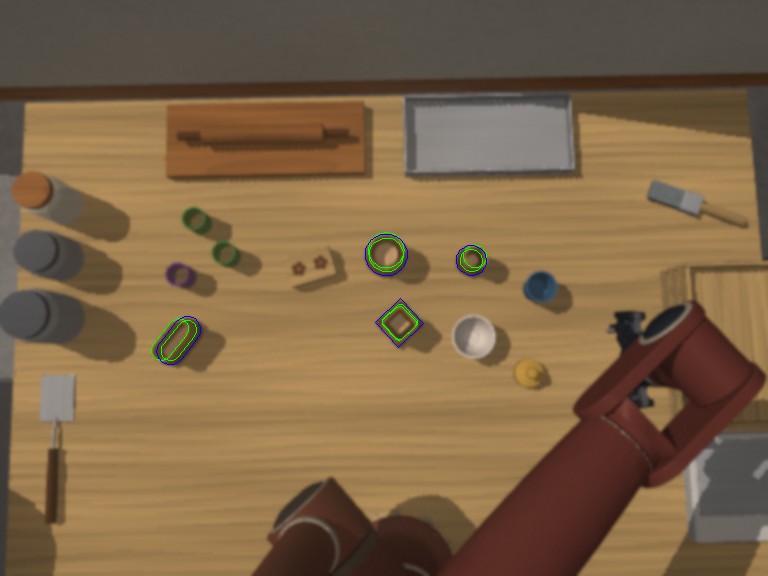

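```bash
python3 - <<'E'
import cv2,numpy as np
s=cv2.imread("pics/raw_side_f.png")
a=s[135:220,210:310]; b=s[300:385,190:290]
r=lambda i:cv2.resize(i,(400,340),interpolation=cv2.INTER_CUBIC)
t=cv2.imread("pics/raw_top_f.png"); c=t[145:230,240:340]; d=t[185:270,80:180]
cv2.imwrite("pics/fin.png",np.vstack([np.hstack([r(a),r(b)]),np.hstack([r(c),r(d)])])[:600*2])
im=cv2.imread("pics/fin.png"); cv2.imwrite("pics/fin.png",cv2.resize(im,(700,595)))
E
```

```text
(no output)
```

View pics/fin.png

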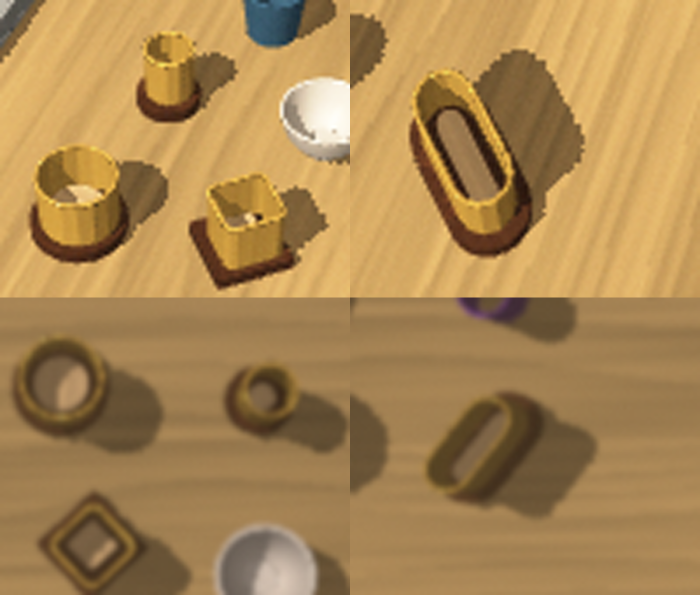

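```bash
python3 - <<'E'
from station import order,sensors
print(order.finish_job()); print(sensors.get_obs()['t'])
E
```

```text
the job is handed in; nothing more can be done
None
the job is handed in; nothing more can be done
```

All four open brass cutters are on the stands of their own shape, and I handed the job in after about 24 s of robot time. The hand-in gives no verdict.

- **Method:** I measured the cutters and stands from the top and side pictures. I gripped each cutter across its outside at about 40 N, lowered it over its former, let it go and drew back. The order was oval, small round, square, big round.
- **Last checks:** With the arm clear, the side and top pictures show every cutter upright and flat on its stand's base, around its former. The square and the oval are in line with their stands. The weight and the bowl look unmoved and the arm touched nothing when I handed in. I judged these by eye and did not fit the final poses numerically.
- **Disagreement:** The wrist camera put the three stands I checked with it (small, square, big) about 2 to 4 mm from where the top and side pictures did. I used positions in between for those placings. The small round cutter sits about 2 to 3 mm off centre.

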